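# Feel the end float of rebuilt bearing units and lock the good ones

## Task

Feel the end float of every bearing unit on the table: with the box key, first turn every lock screw anticlockwise until it is fully slack, then pull all the shafts out against their outer stops, leaving each one out, then push them all fully home. Where a shaft travelled less than about 15 mm, turn that unit's lock screw clockwise with the key until it is tight again; where it travelled more, leave the screw slack and stand one spacer collar upright in the middle of that unit's bare rear pad, ready for shimming, with no collar on any other unit. Finish with the key standing upright on its rubber mat, the shafts still home and the other things on the table left alone.

Things in the scene. Friction and masses are not known exactly. Their poses are not given: they have to be found in the camera images.
- unit_a: heavy (10 kg) green bearing unit standing free (2 or 3 present, alike). Origin: underside, below the middle of the housing (x -45..45, y -40..40, top z 115 mm); local -x = front, z up. Base plate 15 mm thick, 90 wide, x -55..165; bare pad behind. Front: steel flange disc dia 90, 20 thick along x, centre at x = -100 - travel, y 0, z 80 mm, on a dia 20 shaft: pinch its top edge (z 125), fingertips above z 92
- shaft_a (a joint): travel of unit_a's shaft along its axis, m: 0 = home at the inner stop, grows as it is pulled out of the front (local -x) to a hard outer stop. About 4 N of friction; stays where left. Home, the flange's back face is 45 mm ahead of the housing. The end float (about 10 mm or about 24 mm) cannot be seen, only found by moving the shaft
- screw_a (a joint): turn of unit_a's captive lock screw, rad: grows as it is turned clockwise seen from above, between hard stops: 0 = fully slack, 1.3 = tight. Starts tight (above 1.2). Friction about 0.12 N m. Tight, its cam bars the shaft from coming out (but for 2 to 4 mm); slack (below 0.2) the shaft is free. It can be tightened only with the shaft home
- head_a (a point): centre of the top of that screw's square head, on top of the housing, 131 mm above the table; head 22 x 22 mm, 16 mm high; the point's x and y axes turn with it and are square to its sides
- pad_a (a point): middle of unit_a's flat rear pad, on its surface 15 mm above the table; axes parallel to the unit's
- unit_b: heavy (10 kg) green bearing unit standing free (2 or 3 present, alike). Origin: underside, below the middle of the housing (x -45..45, y -40..40, top z 115 mm); local -x = front, z up. Base plate 15 mm thick, 90 wide, x -55..165; bare pad behind. Front: steel flange disc dia 90, 20 thick along x, centre at x = -100 - travel, y 0, z 80 mm, on a dia 20 shaft: pinch its top edge (z 125), fingertips above z 92
- shaft_b (a joint): travel of unit_b's shaft along its axis, m: 0 = home at the inner stop, grows as it is pulled out of the front (local -x) to a hard outer stop. About 4 N of friction; stays where left. Home, the flange's back face is 45 mm ahead of the housing. The end float (about 10 mm or about 24 mm) cannot be seen, only found by moving the shaft
- screw_b (a joint): turn of unit_b's captive lock screw, rad: grows as it is turned clockwise seen from above, between hard stops: 0 = fully slack, 1.3 = tight. Starts tight (above 1.2). Friction about 0.12 N m. Tight, its cam bars the shaft from coming out (but for 2 to 4 mm); slack (below 0.2) the shaft is free. It can be tightened only with the shaft home
- head_b (a point): centre of the top of that screw's square head, on top of the housing, 131 mm above the table; head 22 x 22 mm, 16 mm high; the point's x and y axes turn with it and are square to its sides
- pad_b (a point): middle of unit_b's flat rear pad, on its surface 15 mm above the table; axes parallel to the unit's
- unit_c: heavy (10 kg) green bearing unit standing free (2 or 3 present, alike). Origin: underside, below the middle of the housing (x -45..45, y -40..40, top z 115 mm); local -x = front, z up. Base plate 15 mm thick, 90 wide, x -55..165; bare pad behind. Front: steel flange disc dia 90, 20 thick along x, centre at x = -100 - travel, y 0, z 80 mm, on a dia 20 shaft: pinch its top edge (z 125), fingertips above z 92
- shaft_c (a joint): travel of unit_c's shaft along its axis, m: 0 = home at the inner stop, grows as it is pulled out of the front (local -x) to a hard outer stop. About 4 N of friction; stays where left. Home, the flange's back face is 45 mm ahead of the housing. The end float (about 10 mm or about 24 mm) cannot be seen, only found by moving the shaft
- screw_c (a joint): turn of unit_c's captive lock screw, rad: grows as it is turned clockwise seen from above, between hard stops: 0 = fully slack, 1.3 = tight. Starts tight (above 1.2). Friction about 0.12 N m. Tight, its cam bars the shaft from coming out (but for 2 to 4 mm); slack (below 0.2) the shaft is free. It can be tightened only with the shaft home
- head_c (a point): centre of the top of that screw's square head, on top of the housing, 131 mm above the table; head 22 x 22 mm, 16 mm high; the point's x and y axes turn with it and are square to its sides
- pad_c (a point): middle of unit_c's flat rear pad, on its surface 15 mm above the table; axes parallel to the unit's
- key_grip (a point): loose box key standing on its rubber mat: point on its vertical axis 105 mm above its lower end. 135 mm high, 0.35 kg; square black grip 26 x 26 mm from 34 to 135 mm up; steel foot 38.5 mm square, open below as a square socket 25.5 mm wide, 18 mm deep that fits over a screw head from above (play 0.15 rad each way). The point's x, y axes are square to the flats of grip and socket
- key_pad_top (a point): centre of the top of the key's rubber mat, 100 x 100 mm, fixed, top 4 mm above the table
- collar_1_mid (a point): centre of a loose steel spacer collar standing on its flat end: a ring 50 mm outside diameter, 28 mm bore, 40 mm high, 0.2 kg; the two collars are alike
- collar_2_mid (a point): centre of a loose steel spacer collar standing on its flat end: a ring 50 mm outside diameter, 28 mm bore, 40 mm high, 0.2 kg; the two collars are alike
- brush_mid (a point): bystander, to be left alone: workshop brush lying between two of the units
- spanner_mid (a point): bystander, to be left alone: steel spanner lying behind the units
- grease_mid (a point): bystander, to be left alone: grey tin, 70 mm wide, 110 mm high, behind the collars
- cutter_mid (a point): bystander, to be left alone: dark steel milling cutter, 80 mm wide, 45 mm high, behind the units
- vblock_mid (a point): bystander, to be left alone: steel V-block, 70 x 50 x 50 mm, at the right rear
Mind the look-alikes: they are no part of the job. What is shaped like the part that bears collar_1_mid but red or yellow is not meant.

How it is judged:
By the outcome, as a careful person would: the job done as asked, in the order asked, and still so for the second after the job is handed in, with the robot touching nothing.
Of unit_a, unit_b, unit_c only 2 to 3 are there at a start; the rules pass over those that are not, and their reading is None.
At some moment in a run one of collar_1, collar_2 may be knocked a few centimetres aside while the robot is not near it.
It also fails if it takes over 210 s, if anything falls off the work surface, if the arm or the gripper's body presses on something with over 40 N, if the wrist force passes 120 N, or if a joint passes its speed limit or range.

## Robot

A 7-joint arm with a two-finger parallel gripper is mounted at the origin on the work surface. World frame = base frame: x ahead of the robot, y to its left, z up, the work surface at z = 0. Lengths are in m, angles in rad, forces in N, time in s.
With the tool pointing down it reaches from about 0.425 to 0.875 m from the base axis. Payload 4.7 kg.
Tool frame: the origin (TCP) lies at the very end of the fingers, on their centre line; the grasp point (between the pads) lies 19 mm behind it; z points along the fingers, y is the line along which they close (so a half turn about z gives the same grasp; the last joint's range is limited). The gripper opens to 87 mm and grips with 3 to 60 N. Pads are 19 mm wide; open, the fingers measure 117 mm over their backs; the gripper's body (75 mm by 190 mm) begins 51 mm behind the grasp point.
Start: joints at [-1.276, 0.321, -0.07, 1.45, 0.023, 1.371, -0.057], TCP at [0.18, 0.625, 0.223] pointing down, gripper open.
Joint ranges: [-2.86, 2.86], [-0.3, 2.09], [-1.38, 1.24], [0.06, 2.45], [-1.56, 4.7], [0.09, 2.05], [-2.69, 2.69]. Speed limits (rad/s): [2.57, 2.57, 3.14, 3.14, 3.14, 3.14, 3.14].

## Interface

Orientations are given as a 3x3 rotation matrix whose columns are the frame's x, y, z axes.
In Python, from cell import ctrl gives the robot as it stands.
- The arm moves only by the shell command python3 -m crank 'ROWS' [OPENING] [FORCE]. ROWS is a JSON object of lists of equal length, an entry for each row: "linear": the shift along the tool's x, y, z normalised to -1 to 1, where 1 is 25 mm, a list of three; "turn": the turn about the tool's z normalised to -1 to 1, where 1 is 0.12 rad. A call has exactly 10 rows; each row shifts and turns the commanded pose from where the row before left it, along the tool's axes as they then stand; what a row does not reach is not made up. A row lasts 1/10 s, in which the tool goes at most 50 mm and 8.59 degrees, less where a joint would pass 70% of its speed; a pose out of reach is approached as far as the arm can. A call with a number of a shift or a turn outside -1 to 1 is refused whole. A call with a gripper value outside its range is refused whole. OPENING is the opening, from 0 (shut) to 1 (fully open), set as the call begins (- or left out, the last holds). The fingers move at their own pace and stop on an object; FORCE is the grip in N (left out, the last holds). Time passes only in rows, so rows that do not move let the fingers close, or fill a call up. It gives the time, the measured TCP pose, the force, the opening and the grip force at its end, in the units of the state.
- ctrl.observe(): the state, without advancing time (a new reading comes with each control period).
- ctrl.grab_frame(name): name is "side" or "top" or "wrist"; returns a dict with "image" (420x560x3 uint8, red, green, blue), "fovy" (degrees; the focal length in pixels is half the picture's height over the tangent of half this angle, whatever the lens; pixels are square), "cx", "cy" (the principal point, pixels), "dist" ([k1, k2, p1, p2, k3] as OpenCV has them; the pictures are not rectified), "R" (3x3) and "t" (3): a world point X has camera coordinates R X + t; the wrist camera has in their place "tool_from_camera" (4x4, takes a point from camera to tool coordinates, whose origin is the TCP and whose axes are the flange's). Camera axes: x right, y down, z forward; pixel columns grow to the right and rows downward; lengths in m; the calibration is good to about 2 mm. A picture is of the moment at which its call begins: read the wrist's pose just before it. There is no depth.
- ctrl.job_done(): hands the job in; it is judged then, once.
The state is a dict: "clock": time; "joints": joint angles; "qd": joint speeds; "effort": joint torques, N m; "eef_pos": TCP position; "ee_rot": TCP orientation; "contact_force": force on the tool from outside, world axes, zero at the start; "ft_torque": the same for the moment, N m; "finger_gap": opening from 0.0 (shut) to 1.0 (fully open); "gripper_force": force on a finger pad.
Only numpy, scipy, OpenCV 4.12 (cv2) and the standard library are available. Lean on these libraries where they do the work, as an engineer would, in place of code of your own. Each camera call takes 0.05 s, during which the arm holds its last target. There are 200 camera calls.

## Working session

There is one attempt and no reset: what is moved stays moved. The work goes in short steps, Python scripts to look and compute and a shell command to move; the robot and the scene stay as the last step left them, time stands still between calls to the robot, and variables do not carry over. Pictures are saved under pics/ and viewed, at most 14 in all, crops included, and the job is handed in when it is done.

```bash
ls; mkdir -p pics; cat > h.py <<'E'
import numpy as np, cv2
from cell import ctrl
def cam(n):
    o=ctrl.observe(); f=ctrl.grab_frame(n)
    h=f["image"].shape[0]; F=h/2/np.tan(np.radians(f["fovy"])/2)
    K=np.array([[F,0,f["cx"]],[0,F,f["cy"]],[0,0,1]])
    if n=="wrist":
        T=np.array(f["tool_from_camera"]); W=np.eye(4); W[:3,:3]=o["ee_rot"]; W[:3,3]=o["eef_pos"]
        M=np.linalg.inv(W@T); R,t=M[:3,:3],M[:3,3]
    else: R,t=np.array(f["R"]),np.array(f["t"])
    return dict(im=f["image"],K=K,d=np.array(f["dist"],float),R=R,t=t)
def ray(c,uv,z):
    p=cv2.undistortPoints(np.array(uv,float).reshape(-1,1,2),c["K"],c["d"]).reshape(-1,2)
    D=np.c_[p,np.ones(len(p))]@c["R"]; C=-c["R"].T@c["t"]
    return C+D*((z-C[2])/D[:,2])[:,None]
def proj(c,X):
    return cv2.projectPoints(np.array(X,float).reshape(-1,3),cv2.Rodrigues(c["R"])[0],c["t"],c["K"],c["d"])[0].reshape(-1,2)
def save(im,name,s=1): cv2.imwrite("pics/"+name,cv2.resize(im[:,:,::-1],None,fx=s,fy=s,interpolation=cv2.INTER_CUBIC))
E
python3 - <<'E'
from h import *
import pickle
for n in("top","side"):
    c=cam(n); save(c["im"],n+"0.png",1.42); pickle.dump(c,open(n+"0.pkl","wb")); print(n,-c["R"].T@c["t"],c["R"][2])
o=ctrl.observe(); print(o["clock"],o["eef_pos"],o["ee_rot"],o["finger_gap"])
E
```

```text
pics
top [0.42761768 0.05264601 1.17973107] [ 0.15842401  0.01296615 -0.98728603]
side [ 0.07801418 -0.62162684  0.87268619] [ 0.4426348   0.59510459 -0.67076446]
0.1 [0.1800142  0.62404502 0.22157607] [[-9.60854033e-01  2.77054797e-01 -4.08388658e-04]
 [ 2.77055088e-01  9.60852556e-01 -1.68636472e-03]
 [-7.48141489e-05 -1.73349650e-03 -9.99998495e-01]] 0.9988619041687844
```

View pics/top0.png

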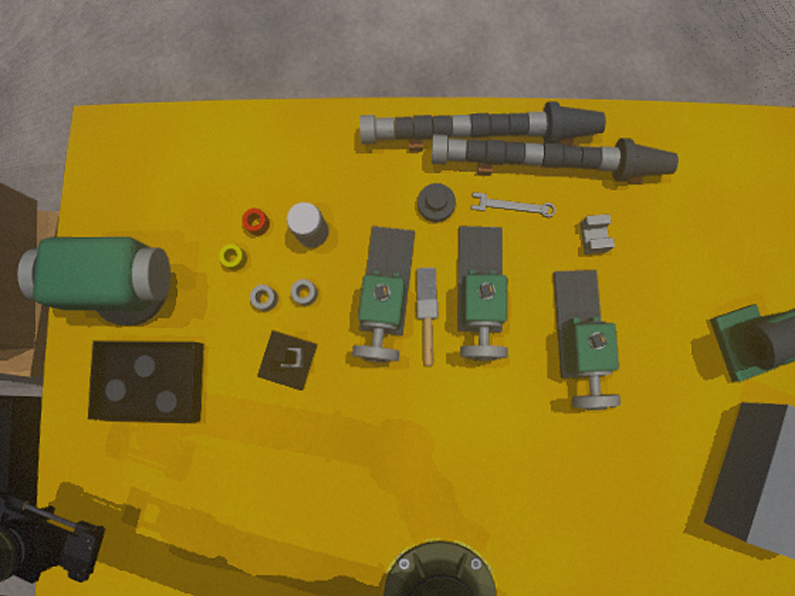

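View pics/side0.png

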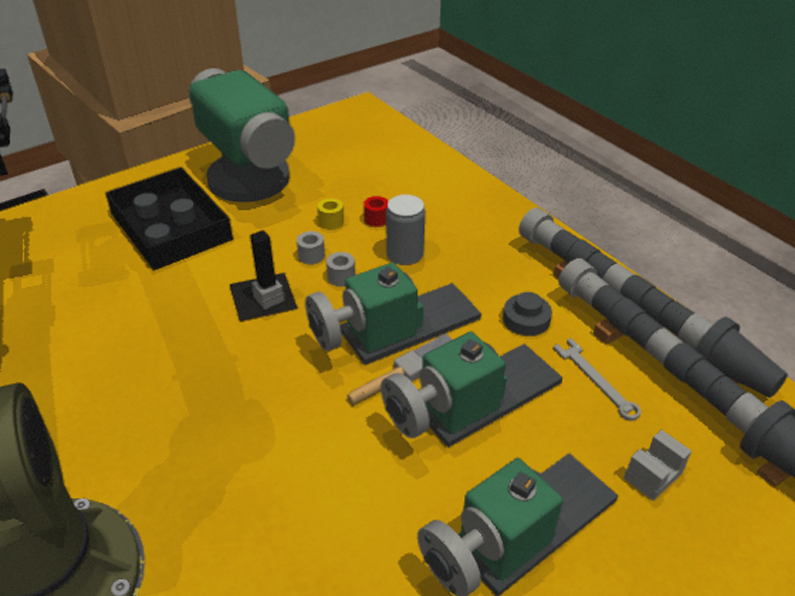

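Candidates at the top-view (scaled) pixels:
- Grey collars at (263,298) and (303,292). Red (255,222) and yellow (232,256) are decoys.
- Green units with screws at (381,292), (487,290) and (598,341). The left green machine and right green base are scenery.
- Key at (292,358) on its mat.

Next I fit the poses.

```bash
cat > fit.py <<'E'
from h import *
import pickle
from scipy.optimize import minimize
def load(): return [pickle.load(open(n+"0.pkl","rb")) for n in("top","side")]
def hull(c,P):
    m=np.zeros(c["im"].shape[:2],np.uint8); cv2.fillConvexPoly(m,cv2.convexHull((proj(c,P)*16).round().astype(np.int32)),255,shift=4); return m
def box(x0,x1,y0,y1,z0,z1): return np.array([[x,y,z] for x in(x0,x1) for y in(y0,y1) for z in(z0,z1)])
def place(P,v): cs,s=np.cos(v[2]),np.sin(v[2]); return np.c_[v[0]+cs*P[:,0]-s*P[:,1],v[1]+s*P[:,0]+cs*P[:,1],P[:,2]]
if __name__=="__main__":
    cs=load(); masks=[]
    for c in cs:
        H=cv2.cvtColor(c["im"],cv2.COLOR_RGB2HSV); masks.append(((H[:,:,0]>50)&(H[:,:,0]<90)&(H[:,:,1]>80)).astype(np.uint8)*255)
    B=box(-.045,.045,-.04,.04,.015,.115)
    for uv in [(381,292),(487,290),(598,341)]:
        g=ray(cs[0],np.array([uv])/1.42,.131)[0]
        tg=[]
        for c,m in zip(cs,masks):
            n,l,st,ce=cv2.connectedComponentsWithStats(m)
            p=proj(c,[g[0],g[1],.09])[0]; k=1+np.argmin(np.hypot(*(ce[1:]-p).T)+1e4*(st[1:,4]<150))
            q=cv2.convexHull(np.argwhere(l==k)[:,::-1].astype(np.int32)); mm=np.zeros_like(m); cv2.fillConvexPoly(mm,q,255); tg.append(mm)
        def f(v):
            return sum(1-(np.minimum(h,t)>0).sum()/(np.maximum(h,t)>0).sum() for h,t in((cv2.GaussianBlur(hull(c,place(B,v)),(1,1),0),t) for c,t in zip(cs,tg)))
        best=min((minimize(f,[g[0],g[1],a],method="Nelder-Mead",options=dict(initial_simplex=np.array([[g[0],g[1],a],[g[0]+.01,g[1],a],[g[0],g[1]+.01,a],[g[0],g[1],a+.1]]),xatol=1e-4)) for a in(-.3,0,.3)),key=lambda r:r.fun)
        print("head",g.round(4),"unit",best.x.round(4),best.fun)
    for n,uv,z in(("col",(263,298),.02),("col",(303,292),.02),("keytop",(292,358),.139),("tin",(303,210),.11)):
        print(n,ray(cs[0],np.array([uv])/1.42,z)[0])
    print("matcorners",ray(cs[0],np.array([(273,332),(316,346),(301,389),(258,375)])/1.42,.004))
E
python3 fit.py
python3 - <<'E'
from h import *
import pickle
c=pickle.load(open("top0.pkl","rb"))["im"]; s=pickle.load(open("side0.pkl","rb"))["im"]
cv2.imwrite("pics/crop1.png",np.hstack([cv2.resize(c[210:290,160:240,::-1],(400,400),interpolation=2),cv2.resize(s[150:240,150:240,::-1],(400,400),interpolation=2)]))
E
```

```text
head [0.5864 0.1119 0.131 ] unit [0.5794 0.1119 0.0017] 0.41304043986281025
head [ 0.5906 -0.0839  0.131 ] unit [ 0.5821 -0.0849 -0.2064] 0.39959851621440556
head [ 0.4961 -0.2874  0.131 ] unit [ 0.4875 -0.291   0.1582] 0.48108950753670154
col [0.5900748  0.36131071 0.02      ]
col [0.60278583 0.27852027 0.02      ]
keytop [0.46371885 0.27184403 0.139     ]
tin [0.75018431 0.26664143 0.11      ]
matcorners [[0.52148464 0.34165311 0.004     ]
 [0.49332193 0.25133929 0.004     ]
 [0.40573509 0.27995565 0.004     ]
 [0.43299805 0.36975361 0.004     ]]
```

View pics/crop1.png

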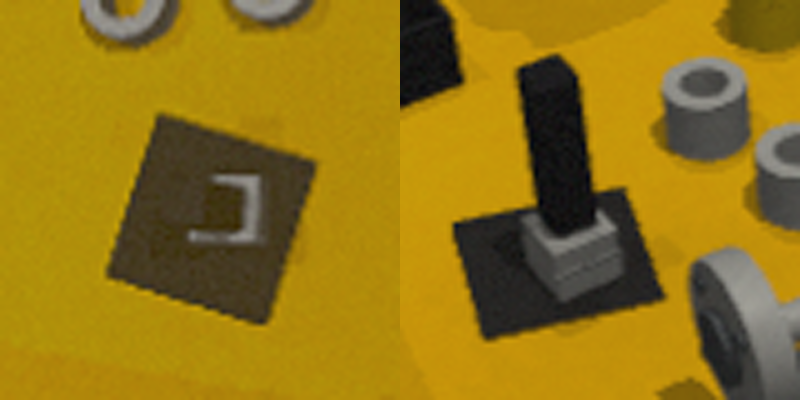

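The close crop confirms the key: black grip, steel foot, on its mat. The grey collars sit behind it. I'll move over the key for a wrist look.

```bash

python3 -m crank '{"linear":[[-0.72,-0.45,-0.24],[-0.72,-0.45,-0.24],[-0.72,-0.45,-0.24],[-0.72,-0.45,-0.24],[-0.72,-0.45,-0.24],[-0.72,-0.45,-0.24],[-0.72,-0.45,-0.24],[-0.72,-0.45,-0.24],[-0.72,-0.45,-0.24],[-0.72,-0.45,-0.24]],"turn":[0,0,0,0,0,0,0,0,0,0]}' 1 20
python3 -m crank '{"linear":[[-0.72,-0.45,-0.24],[-0.72,-0.45,-0.24],[-0.72,-0.45,-0.24],[-0.72,-0.45,-0.24],[-0.72,-0.45,-0.24],[-0.72,-0.45,-0.24],[-0.72,-0.45,-0.24],[-0.72,-0.45,-0.24],[-0.72,-0.45,-0.24],[0,0,0]],"turn":[0,0,0,0,0,0,0,0,0,0]}'
python3 - <<'E'
from h import *
import pickle
c=cam("wrist"); save(c["im"],"w1.png",1.42); pickle.dump(c,open("w1.pkl","wb"))
o=ctrl.observe(); print(-c["R"].T@c["t"],c["R"][2],o["eef_pos"],o["joints"],o["ee_rot"])
E
```

```text
clock: 1.1
eef_pos: [0.3223, 0.4656, 0.2823]
ee_rot: [[-0.961, 0.277, -0.0], [0.277, 0.961, -0.001], [0.0, -0.001, -1.0]]
contact_force: [1.5, 0.6, -0.1]
finger_gap: 1.002
gripper_force: 0.0
clock: 2.1
eef_pos: [0.4521, 0.3213, 0.3371]
ee_rot: [[-0.959, 0.283, 0.002], [0.283, 0.959, -0.001], [-0.002, -0.0, -1.0]]
contact_force: [-0.9, 0.3, 0.4]
finger_gap: 1.001
gripper_force: 0.0
[0.38482964 0.34133143 0.49822962] [ 0.24692747 -0.07202998 -0.9663532 ] [0.45039857 0.32322486 0.33657355] [-0.85696797  0.08276474  0.20134906  1.51037921 -0.01641974  1.54992959
  0.63083872] [[-9.59940230e-01  2.80204758e-01  2.19749591e-04]
 [ 2.80204769e-01  9.59940252e-01  2.03986729e-05]
 [-2.05230672e-04  8.11563901e-05 -9.99999976e-01]]
```

View pics/w1.png

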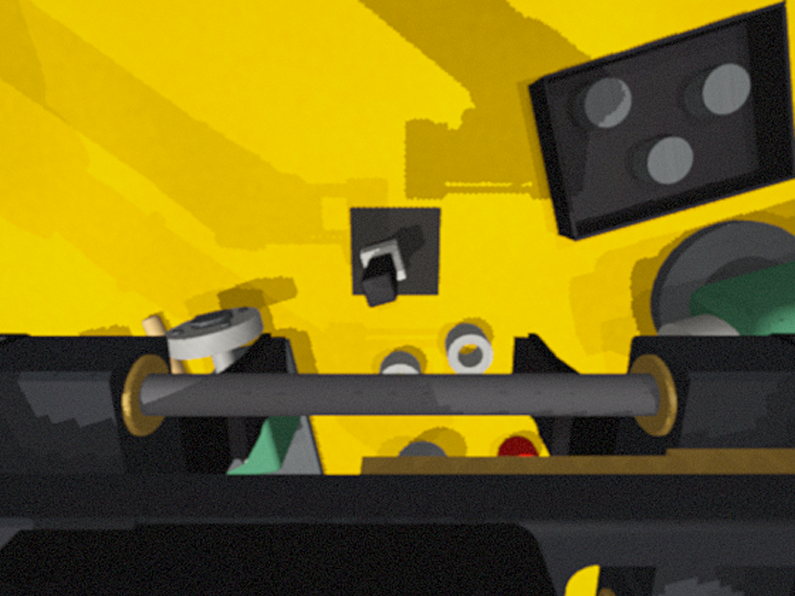

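The wrist view looks towards the robot, with the gripper across the bottom; the key top is near (379,291). I'll fly over the units for close views before grasping.

```bash
cat > look.py <<'E'
import sys,pickle
from h import *
c=cam("wrist"); pickle.dump(c,open(sys.argv[1]+".pkl","wb")); o=ctrl.observe(); print(o["eef_pos"],np.abs(o["qd"]).max())
E
python3 -m crank '{"linear":[[-0.8,-0.4,0],[-0.8,-0.4,0],[-0.8,-0.4,0],[-0.8,-0.4,0],[-0.8,-0.4,0],[-0.8,-0.4,0],[-0.8,-0.4,0],[-0.8,-0.4,0],[-0.8,-0.4,0],[-0.8,-0.4,0]],"turn":[0,0,0,0,0,0,0,0,0,0]}'
python3 -m crank '{"linear":[[-0.8,-0.4,0],[-0.8,-0.4,0],[-0.8,-0.4,0],[-0.8,-0.4,0],[0,0,0],[0,0,0],[0,0,0],[0,0,0],[0,0,0],[0,0,0]],"turn":[0,0,0,0,0,0,0,0,0,0]}'
python3 look.py wa
python3 -m crank '{"linear":[[-0.4,-0.95,0],[-0.4,-0.95,0],[-0.4,-0.95,0],[-0.4,-0.95,0],[-0.4,-0.95,0],[-0.4,-0.95,0],[-0.4,-0.95,0],[-0.4,-0.95,0],[0,0,0],[0,0,0]],"turn":[0,0,0,0,0,0,0,0,0,0]}'
python3 look.py wb
python3 -m crank '{"linear":[[0.25,-1,0],[0.25,-1,0],[0.25,-1,0],[0.25,-1,0],[0.25,-1,0],[0.25,-1,0],[0.25,-1,0],[0.25,-1,0],[0,0,0],[0,0,0]],"turn":[0,0,0,0,0,0,0,0,0,0]}'
python3 look.py wc
python3 - <<'E'
import pickle,cv2,numpy as np
from h import proj
L=[]
for n,X in(("w1",[.465,.30,.08]),("wa",[.5864,.1119,.131]),("wb",[.5906,-.0839,.131]),("wc",[.4961,-.2874,.131])):
    c=pickle.load(open(n+".pkl","rb")); u,v=proj(c,X)[0].round().astype(int); print(n,u,v)
    s=25 if n=="w1" else 37
    u0,v0=max(u-s,0),max(v-s,0)
    if n=="w1": print(u0,v0)
    else: print(u0,v0,"scale",300/(2*s))
    L.append(cv2.resize(c["im"][v0:v0+2*s,u0:u0+2*s,::-1],(300,300),interpolation=cv2.INTER_CUBIC))
cv2.imwrite("pics/four.png",np.vstack([np.hstack(L[:2]),np.hstack(L[2:])]))
E
```

```text
clock: 3.15
eef_pos: [0.6137, 0.1744, 0.3357]
ee_rot: [[-0.962, 0.275, -0.002], [0.275, 0.962, 0.001], [0.002, 0.0, -1.0]]
contact_force: [0.1, 0.0, -0.0]
finger_gap: 1.003
gripper_force: 0.0
clock: 4.15
eef_pos: [0.6795, 0.1129, 0.3369]
ee_rot: [[-0.961, 0.276, 0.0], [0.276, 0.961, 0.001], [-0.0, 0.001, -1.0]]
contact_force: [0.1, -0.0, 0.1]
finger_gap: 0.999
gripper_force: 0.0
[0.67957923 0.11273217 0.33680159] 0.004197631275183697
clock: 5.2
eef_pos: [0.7039, -0.0929, 0.3366]
ee_rot: [[-0.96, 0.278, 0.0], [0.278, 0.96, 0.0], [0.0, 0.0, -1.0]]
contact_force: [0.2, 0.6, -0.0]
finger_gap: 0.998
gripper_force: 0.0
[ 0.70407829 -0.09146739  0.33657121] 0.018369435991529133
clock: 6.25
eef_pos: [0.601, -0.2695, 0.3369]
ee_rot: [[-0.961, 0.276, 0.001], [0.276, 0.961, 0.001], [-0.001, 0.001, -1.0]]
contact_force: [0.0, 0.5, -1.0]
finger_gap: 1.002
gripper_force: 0.0
[ 0.60160614 -0.26848325  0.33660218] 0.013360726924320176
w1 268 189
243 164
wa 256 103
219 66 scale 4.054054054054054
wb 259 82
222 45 scale 4.054054054054054
wc 238 97
201 60 scale 4.054054054054054
```

View pics/four.png

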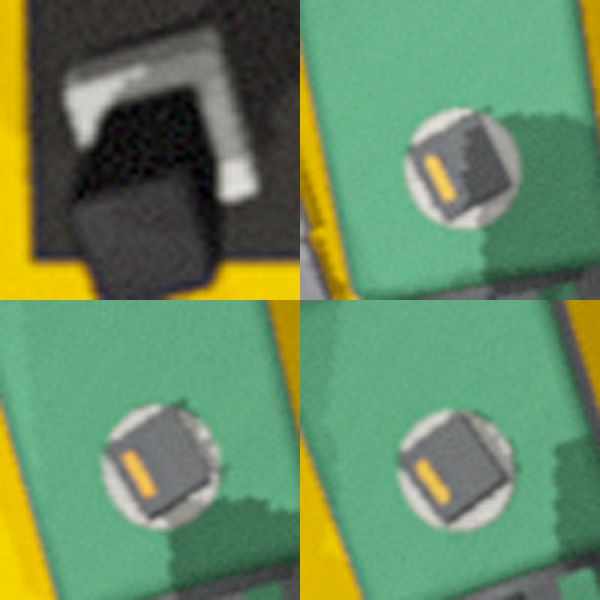

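```bash
cat > m.py <<'E'
from h import *
from fit import box,place,hull
import pickle
from scipy.optimize import minimize
def sq(P):
    P=np.array(P)[:,:2]; e=[P[(i+1)%4]-P[i] for i in range(4)]
    a=np.unwrap([np.arctan2(v[1],v[0])*4 for v in e]).mean()/4
    return P.mean(0),a%(np.pi/2),[np.hypot(*v).round(4) for v in e]
c=pickle.load(open("w1.pkl","rb"))
print("keytop",sq(ray(c,np.array([(72,207),(190,176),(217,264),(100,300)])/6+[243,164]-.4,.139)))
Z={"wa":[(107,147),(177,110),(211,187),(159,221)],"wb":[(107,150),(178,106),(212,173),(150,218)],"wc":[(99,157),(161,110),(210,170),(150,224)]}
O={"wa":(219,66),"wb":(222,45),"wc":(201,60)}
for n in Z:
    c=pickle.load(open(n+".pkl","rb")); q=np.array(Z[n])/4.054+np.array(O[n])-.4
    print(n,sq(ray(c,q,.131)))
    G=cv2.cvtColor(c["im"],cv2.COLOR_RGB2GRAY).astype(np.float32); G=cv2.GaussianBlur(G,(0,0),.8); gm=np.hypot(cv2.Sobel(G,5,1,0),cv2.Sobel(G,5,0,1))
    m0,a0,_=sq(ray(c,q,.131)); t=np.linspace(-.8,.8,20)*.011; S=np.vstack([np.c_[t,t*0+.011],np.c_[t,t*0-.011],np.c_[t*0+.011,t],np.c_[t*0-.011,t]])
    f=lambda v:-cv2.remap(gm,*(proj(c,place(np.c_[S,S[:,0]*0+.131],v)).astype(np.float32).T[:,:,None]),cv2.INTER_LINEAR).mean()
    x0=np.r_[m0,a0]; r=minimize(f,x0,method="Nelder-Mead",options=dict(initial_simplex=x0+np.array([[0,0,0],[.002,0,0],[0,.002,0],[0,0,.1]])))
    print("  refined",r.x.round(4),f(x0),r.fun)
    H=cv2.cvtColor(c["im"],cv2.COLOR_RGB2HSV); m=((H[:,:,0]>45)&(H[:,:,0]<95)&(H[:,:,1]>70)&(H[:,:,2]>25)).astype(np.uint8)
    m=cv2.morphologyEx(m,cv2.MORPH_OPEN,np.ones((3,3))); k,l,st,ce=cv2.connectedComponentsWithStats(m); p=q.mean(0); k=1+np.argmin(np.hypot(*(ce[1:]-p).T)+1e4*(st[1:,4]<2000))
    h=cv2.convexHull(np.argwhere(l==k)[:,::-1].astype(np.int32)); t=np.zeros_like(m); cv2.fillConvexPoly(t,h,255)
    print("  bbox",st[k])
    B=box(-.045,.045,-.04,.04,.015,.115)
    fu=lambda v:(lambda hh:1-((hh>0)&(t>0)).sum()/((hh>0)|(t>0)).sum())(hull(c,place(B,v)))
    rr=min((minimize(fu,np.r_[m0,a],method="Nelder-Mead",options=dict(initial_simplex=np.r_[m0,a]+np.array([[0,0,0],[.01,0,0],[0,.01,0],[0,0,.1]]))) for a in(-.2,0,.2)),key=lambda r:r.fun)
    print("  unit",rr.x.round(4),rr.fun)
    im=c["im"].copy(); cv2.polylines(im,[proj(c,place(np.array([[-.045,-.04,.115],[.045,-.04,.115],[.045,.04,.115],[-.045,.04,.115]]),rr.x)).round().astype(int)],True,(255,0,0))
    cv2.polylines(im,[proj(c,place(np.array([[-.011,-.011,.131],[.011,-.011,.131],[.011,.011,.131],[-.011,.011,.131]]),r.x)).round().astype(int)],True,(255,0,255))
    Z[n]=cv2.resize(im[:330,80:480],(400,330))
cv2.imwrite("pics/ov.png",np.vstack([np.hstack([Z["wa"],Z["wb"]]),np.hstack([Z["wc"],Z["wc"]*0])])[:600,:,::-1])
E
python3 m.py
```

```text
keytop (array([0.46907541, 0.29953373]), np.float64(1.564525955990192), [np.float64(0.0237), np.float64(0.0183), np.float64(0.0241), np.float64(0.0194)])
wa (array([0.59057335, 0.11397915]), np.float64(0.23504690362116332), [np.float64(0.0213), np.float64(0.0218), np.float64(0.0169), np.float64(0.0238)])
  refined [0.5906 0.1129 0.199 ] -165.24194 -197.0282745361328
  bbox [ 218   51   78   89 4653]
  unit [ 0.58    0.1142 -0.1118] 0.07611990569215221
wb (array([ 0.59377285, -0.08226135]), np.float64(0.263532826660432), [np.float64(0.022), np.float64(0.0189), np.float64(0.0204), np.float64(0.0205)])
  refined [ 0.5941 -0.0827  0.2746] -154.72624 -165.3897247314453
  bbox [ 217   27   83   96 4897]
  unit [ 0.5834 -0.0818 -0.0228] 0.08342567674529044
wc (array([ 0.49990007, -0.28757657]), np.float64(0.3830498722994127), [np.float64(0.0209), np.float64(0.02), np.float64(0.0219), np.float64(0.0219)])
  refined [ 0.5008 -0.2882  0.3478] -149.8378 -185.05935668945312
  bbox [ 194   43   86   95 4766]
  unit [ 0.49   -0.2886  0.034 ] 0.06485495165055022
```

View pics/ov.png

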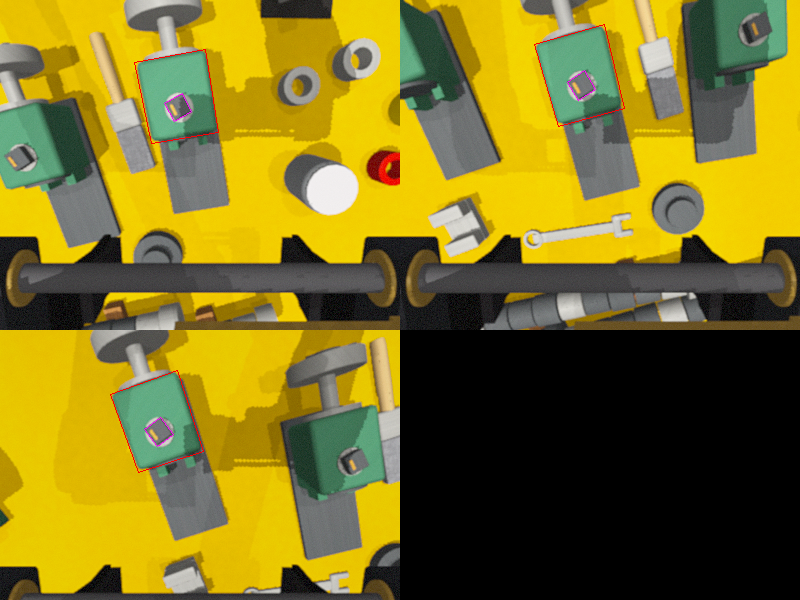

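The overlays fit housings and heads well. Heads sit 10.7 mm behind the unit origins and about 0.31 rad off the unit yaws. Back to the key for a close view.

```bash

python3 -m crank '{"linear":[[0.34,0.89,0.08],[0.34,0.89,0.08],[0.34,0.89,0.08],[0.34,0.89,0.08],[0.34,0.89,0.08],[0.34,0.89,0.08],[0.34,0.89,0.08],[0.34,0.89,0.08],[0.34,0.89,0.08],[0.34,0.89,0.08]],"turn":[0,0,0,0,0,0,0,0,0,0]}' >/dev/null
python3 -m crank '{"linear":[[0.34,0.89,0.08],[0.34,0.89,0.08],[0.34,0.89,0.08],[0.34,0.89,0.08],[0.34,0.89,0.08],[0.34,0.89,0.08],[0.34,0.89,0.08],[0.34,0.89,0.08],[0.34,0.89,0.08],[0.34,0.89,0.08]],"turn":[0,0,0,0,0,0,0,0,0,0]}' | head -2
python3 -m crank '{"linear":[[0.34,0.89,0.08],[0.34,0.89,0.08],[0.34,0.89,0.08],[0.34,0.89,0.08],[0,0,0],[0,0,0],[0,0,0],[0,0,0],[0,0,0],[0,0,0]],"turn":[0,0,0,0,-0.59,-0.59,-0.59,-0.59,0,0]}' | head -3
python3 look.py wk
python3 - <<'E'
from h import *
import pickle
c=pickle.load(open("wk.pkl","rb")); print(ctrl.observe()["joints"].round(3))
u,v=proj(c,[.465,.305,.08])[0].round().astype(int); u0,v0=u-40,max(v-30,0); print(u0,v0); save(c["im"][v0:v0+60,u0:u0+80],"key2.png",10)
E
```

```text
clock: 8.3
eef_pos: [0.5595, 0.2076, 0.2964]
clock: 9.3
eef_pos: [0.5517, 0.3005, 0.2885]
ee_rot: [[-1.0, -0.003, -0.0], [-0.003, 1.0, 0.001], [0.0, 0.001, -1.0]]
[0.55190608 0.30006884 0.28852007] 0.007816396515989301
[-0.662  0.251  0.151  1.412 -0.038  1.481  1.061]
245 76
```

View pics/key2.png

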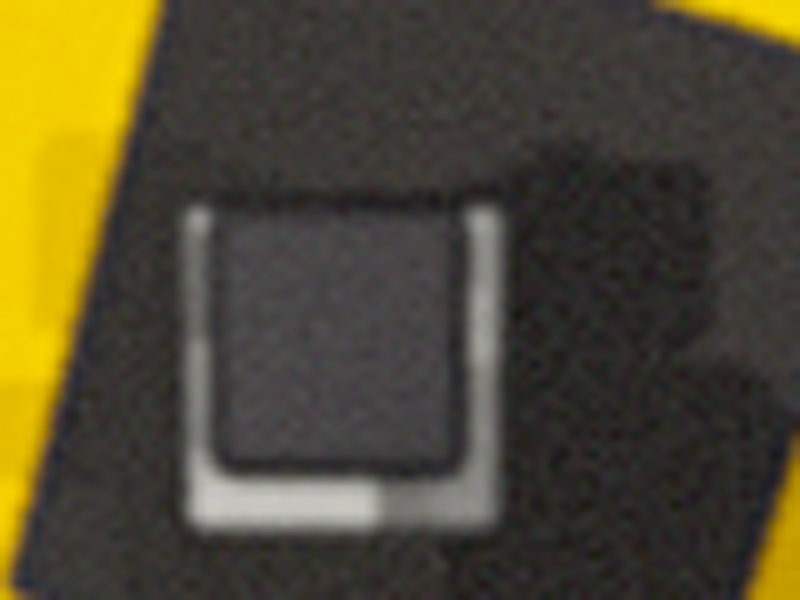

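The key is square to the tool. Its grip top spans (213..455, 208..468) and its foot (185..502, ..527) in the crop.

```bash
python3 - <<'E'
from h import *
import pickle
c=pickle.load(open("wk.pkl","rb"))
g=lambda p,z: ray(c,np.array(p)/10+[245,76]-.45,z)
P=g([(213,208),(455,208),(213,468),(455,468)],.139); print(P.round(4),P.mean(0))
Q=g([(185,527),(502,527)],.038); print(Q.round(4),Q.mean(0)+[-.01925,0,0])
print(g([(165,0),(15,590)],.004).round(4))
E
```

```text
[[0.4593 0.2869 0.139 ]
 [0.4593 0.3093 0.139 ]
 [0.4827 0.2867 0.139 ]
 [0.4826 0.3095 0.139 ]] [0.47095661 0.2980991  0.139     ]
[[0.4901 0.2787 0.038 ]
 [0.49   0.3185 0.038 ]] [0.47076576 0.29860436 0.038     ]
[[0.4237 0.275  0.004 ]
 [0.4992 0.2535 0.004 ]]
```

```bash

python3 -m crank '{"linear":[[0.65,-0.015,0.2],[0.65,-0.015,0.2],[0.65,-0.015,0.2],[0.65,-0.015,0.2],[0.65,-0.015,0.2],[0,0,0.5],[0,0,0.9],[0,0,0.9],[0,0,0.9],[0,0,0.6]],"turn":[0,0,0,0,0,0,0,0,0,0]}' | head -2
python3 -m crank '{"linear":[[0,0,0.7],[0,0,0.7],[0,0,0.7],[0,0,0.7],[0,0,0.3],[0,0,0],[0,0,0],[0,0,0],[0,0,0],[0,0,0]],"turn":[0,0,0,0,0,0,0,0,0,0]}'
```

```text
clock: 10.35
eef_pos: [0.4711, 0.2963, 0.1662]
clock: 11.35
eef_pos: [0.4716, 0.2971, 0.0917]
ee_rot: [[-1.0, -0.002, 0.001], [-0.002, 1.0, 0.001], [-0.001, 0.001, -1.0]]
contact_force: [0.2, 0.5, -0.3]
finger_gap: 1.003
gripper_force: 0.0
```

```bash

python3 -m crank '{"linear":[[0,0,0],[0,0,0],[0,0,0],[0,0,0],[0,0,0],[0,0,0],[0,0,0],[0,0,0],[0,0,0],[0,0,0]],"turn":[0,0,0,0,0,0,0,0,0,0]}' 0.2 45
python3 -m crank '{"linear":[[0,0,-0.3],[0,0,-0.8],[0,0,-0.8],[0,0,-0.8],[0,0,-0.8],[0,0,-0.8],[0,0,-0.8],[0,0,-0.8],[0,0,-0.3],[0,0,0]],"turn":[0,0,0,0,0,0,0,0,0,0]}'
```

```text
clock: 12.35
eef_pos: [0.4712, 0.2968, 0.091]
ee_rot: [[-1.0, -0.003, 0.0], [-0.003, 1.0, 0.0], [-0.0, 0.0, -1.0]]
contact_force: [0.2, 0.4, -0.6]
finger_gap: 0.297
gripper_force: 45.0
clock: 13.35
eef_pos: [0.4716, 0.297, 0.2471]
ee_rot: [[-1.0, -0.002, 0.002], [-0.002, 1.0, 0.001], [-0.002, 0.001, -1.0]]
contact_force: [0.0, 0.2, -3.5]
finger_gap: 0.298
gripper_force: 45.0
```

```bash
cat > to.py <<'E'
import sys
from h import *
o=ctrl.observe(); v=[float(a) for a in sys.argv[1:]]; R=np.array(o["ee_rot"])
th=np.arctan2(-R[0,1],R[1,1]); d=R.T@(np.array(v[:3])-o["eef_pos"])
e=(v[3]-th+np.pi)%(2*np.pi)-np.pi if len(v)>3 else 0
print("clk",round(o["clock"],2),"pos",np.round(o["eef_pos"],4),"th",round(th,3),"units",(d/.025).round(2),"turn",round(-e/.12,2),"j7",round(o["joints"][6],2),"F",np.round(o["contact_force"],1),"Tz",round(o["ft_torque"][2],2))
E
python3 -m crank '{"linear":[[-0.6,-0.92,0],[-0.6,-0.92,0],[-0.6,-0.92,0],[-0.6,-0.92,0],[-0.6,-0.92,0],[-0.6,-0.92,0],[-0.6,-0.92,0],[-0.6,-0.92,0],[0,0,0],[0,0,0]],"turn":[0,0,0,0,0,0,0,0,1,1]}' | head -2
python3 -m crank '{"linear":[[0,0,0],[0,0,0],[0,0,0],[0,0,0],[0,0,0],[0,0,0],[0,0,0],[0,0,0],[0,0,0],[0,0,0]],"turn":[1,1,1,1,1,1,1,1,1,0.43]}' | head -2
python3 to.py 0.5907 0.1122 0.245 -1.372
```

```text
clock: 14.35
eef_pos: [0.5913, 0.1113, 0.244]
clock: 15.35
eef_pos: [0.5908, 0.1129, 0.2442]
clk 15.35 pos [0.5908 0.1129 0.2442] th -1.373 units [-0.03 -0.01 -0.03] turn -0.01 j7 0.04 F [ 0.2 -0.1 -4. ] Tz -0.03
```

```bash

python3 -m crank '{"linear":[[-0.03,0,0.3],[0,0,0.3],[0,0,0.2],[0,0,0.15],[0,0,0.15],[0,0,0.15],[0,0,0.15],[0,0,0.1],[0,0,0],[0,0,0]],"turn":[0,0,0,0,0,0,0,0,0,0]}' | sed -n '1,2p;4p'
python3 to.py 0.5907 0.1122 0.203 -1.372
```

```text
clock: 16.35
eef_pos: [0.5919, 0.1124, 0.2087]
contact_force: [0.5, -0.4, -2.3]
clk 16.35 pos [0.5919 0.1124 0.2087] th -1.369 units [ 0.   -0.05  0.23] turn 0.02 j7 0.05 F [ 0.5 -0.4 -2.3] Tz -0.02
```

```bash

python3 -m crank '{"linear":[[0,0,0.15],[0,0,0],[0,0,0],[0,0,0],[0,0,0],[0,0,0],[0,0,0],[0,0,0],[0,0,0],[0,0,0]],"turn":[0,-1,-1,-1,-1,-1,-1,-1,-1,-1]}' | sed -n '2p;4p'
python3 to.py 0.5907 0.1122 0.203 -1.372
python3 -m crank '{"linear":[[0,0,0],[0,0,0],[0,0,0],[0,0,0],[0,0,0],[0,0,0],[0,0,0],[0,0,0],[0,0,0],[0,0,0]],"turn":[-0.7,-0.4,-0.3,-0.3,0,0,0,0,0,0]}' | sed -n '2p;4p'
python3 to.py 0.5907 0.1122 0.203 -1.372
```

```text
eef_pos: [0.5909, 0.1121, 0.2042]
contact_force: [-1.9, -0.3, -2.5]
clk 17.35 pos [0.5909 0.1121 0.2042] th -0.285 units [0.01 0.   0.05] turn 9.06 j7 1.11 F [-1.9 -0.3 -2.5] Tz -0.12
eef_pos: [0.5911, 0.1121, 0.2043]
contact_force: [-4.2, -1.0, -5.5]
clk 18.35 pos [0.5911 0.1121 0.2043] th -0.085 units [0.01 0.   0.05] turn 10.72 j7 1.3 F [-4.2 -1.  -5.5] Tz -0.04
```

```bash

python3 -m crank '{"linear":[[0,0,0],[0,0,0],[0,0,0],[0,0,0],[0,0,0],[0,0,0],[0,0,0],[0,0,0],[0,0,0],[0,0,0]],"turn":[-0.3,-0.3,-0.3,-0.3,0,0,0,0,0,0]}' | sed -n '2p;4p'
python3 to.py 0.5907 0.1122 0.203 -1.372
python3 -m crank '{"linear":[[0,0,0],[0,0,0],[0,0,0],[0,0,0],[0,0,0],[0,0,0],[0,0,0],[0,0,0],[0,0,0],[0,0,0]],"turn":[-0.2,-0.2,-0.2,0,0,0,0,0,0,0]}' | sed -n '2p;4p'
python3 to.py 0.5907 0.1122 0.203 -1.372
```

```text
eef_pos: [0.5912, 0.1122, 0.2043]
contact_force: [-5.1, -2.3, -6.0]
clk 19.35 pos [0.5912 0.1122 0.2043] th 0.058 units [0.02 0.   0.05] turn 11.92 j7 1.44 F [-5.1 -2.3 -6. ] Tz -0.12
eef_pos: [0.5912, 0.1121, 0.2044]
contact_force: [-4.7, -0.6, -6.0]
clk 20.35 pos [0.5912 0.1121 0.2044] th 0.129 units [0.02 0.   0.05] turn 12.51 j7 1.51 F [-4.7 -0.6 -6. ] Tz -0.46
```

```bash

python3 -m crank '{"linear":[[0,0,0],[0,0,0],[0,0,-0.4],[0,0,-0.4],[0,0,-0.4],[0,0,-0.4],[0,-0.97,0],[0,-0.97,0],[0,-0.97,0],[0,-0.97,0]],"turn":[0.5,0.5,0,0,0,0,0,0,0,0]}' | sed -n '2p;4p'
python3 -m crank '{"linear":[[0,-0.97,0],[0,-0.97,0],[0,-0.97,0],[0,-0.97,0],[0,0,0],[0,0,0],[0,0,0],[0,0,0],[0,0,0],[0,0,0]],"turn":[0,0,0,0,0.9,1,1,1,1,1]}' | sed -n '2p;4p'
python3 -m crank '{"linear":[[0,0,0],[0,0,0],[0,0,0],[0,0,0],[0,0,0],[0,0,0],[0,0,0],[0,0,0],[0,0,0],[0,0,0]],"turn":[1,1,1,1,0.9,0,0,0,0,0]}' | sed -n '2p;4p'
python3 to.py 0.5942 -0.0833 0.205 -1.296
```

```text
eef_pos: [0.5939, 0.0145, 0.2464]
contact_force: [-0.2, 0.5, -3.3]
eef_pos: [0.5949, -0.0817, 0.2463]
contact_force: [0.7, -1.0, -3.2]
eef_pos: [0.594, -0.0817, 0.2449]
contact_force: [0.5, 0.7, -3.7]
clk 23.35 pos [ 0.594  -0.0817  0.2449] th -1.285 units [-0.06 -0.01  1.6 ] turn 0.1 j7 0.47 F [ 0.5  0.7 -3.7] Tz -0.01
```

```bash

python3 -m crank '{"linear":[[-0.06,0,0.3],[0,0,0.3],[0,0,0.2],[0,0,0.15],[0,0,0.15],[0,0,0.15],[0,0,0.15],[0,0,0.15],[0,0,0.05],[0,0,0]],"turn":[0.1,0,0,0,0,0,0,0,0,0]}' | sed -n '1,2p;4p'
python3 to.py 0.5942 -0.0833 0.205 0.205
```

```text
clock: 24.35
eef_pos: [0.5943, -0.083, 0.2046]
contact_force: [-0.6, 0.5, -3.1]
clk 24.35 pos [ 0.5943 -0.083   0.2046] th -1.297 units [-0.01 -0.01 -0.02] turn -12.52 j7 0.47 F [-0.6  0.5 -3.1] Tz 0.03
```

```bash

python3 -m crank '{"linear":[[0,0,0],[0,0,0],[0,0,0],[0,0,0],[0,0,0],[0,0,0],[0,0,0],[0,0,0],[0,0,0],[0,0,0]],"turn":[-1,-1,-1,-1,-1,-1,-1,-1,-1,-1]}' | sed -n '2p;4p'
python3 to.py 0.5942 -0.0833 0.205 0.205
python3 -m crank '{"linear":[[0,0,0],[0,0,0],[0,0,0],[0,0,0],[0,0,0],[0,0,0],[0,0,0],[0,0,0],[0,0,0],[0,0,0]],"turn":[-0.6,-0.4,-0.4,-0.3,-0.3,-0.3,-0.2,0,0,0]}' | sed -n '2p;4p'
python3 to.py 0.5942 -0.0833 0.205 0.205
```

```text
eef_pos: [0.5939, -0.0838, 0.2048]
contact_force: [-0.2, -0.1, -3.8]
clk 25.35 pos [ 0.5939 -0.0838  0.2048] th -0.093 units [-0.01  0.02 -0.01] turn -2.49 j7 1.64 F [-0.2 -0.1 -3.8] Tz -0.12
eef_pos: [0.5939, -0.0838, 0.2048]
contact_force: [-1.5, -1.9, -2.6]
clk 26.35 pos [ 0.5939 -0.0838  0.2048] th 0.202 units [-0.01  0.02 -0.01] turn -0.03 j7 1.93 F [-1.5 -1.9 -2.6] Tz -0.31
```

```bash

python3 -m crank '{"linear":[[0,0,0],[0,0,0],[0,0,-0.4],[0,0,-0.4],[0,0,-0.4],[0,0,-0.4],[0.55,-0.98,0],[0.55,-0.98,0],[0.55,-0.98,0],[0.55,-0.98,0]],"turn":[0.5,0.5,0,0,0,0,0,0,0,0]}' | sed -n '2p;4p'
python3 -m crank '{"linear":[[0.55,-0.98,0],[0.55,-0.98,0],[0.55,-0.98,0],[0.55,-0.98,0],[0,0,0],[0,0,0],[0,0,0],[0,0,0],[0,0,0],[0,0,0]],"turn":[0,0,0,0,0.9,1,1,1,1,1]}' | sed -n '2p;4p'
python3 -m crank '{"linear":[[0,0,0],[0,0,0],[0,0,0],[0,0,0],[0,0,0],[0,0,0],[0,0,0],[0,0,0],[0,0,0],[0,0,0]],"turn":[1,1,1,1,1,0,0,0,0,0]}' | sed -n '2p;4p'
python3 to.py 0.5009 -0.2888 0.205 -1.223
```

```text
eef_pos: [0.5476, -0.1859, 0.2459]
contact_force: [0.1, -0.2, -3.4]
eef_pos: [0.5015, -0.2873, 0.2459]
contact_force: [0.3, -0.7, -3.9]
eef_pos: [0.501, -0.2875, 0.2448]
contact_force: [0.3, -0.4, -2.8]
clk 29.35 pos [ 0.501  -0.2875  0.2448] th -1.224 units [-0.05 -0.02  1.59] turn -0.01 j7 0.91 F [ 0.3 -0.4 -2.8] Tz -0.0
```

```bash

python3 -m crank '{"linear":[[-0.05,-0.02,0.3],[0,0,0.3],[0,0,0.2],[0,0,0.15],[0,0,0.15],[0,0,0.15],[0,0,0.15],[0,0,0.15],[0,0,0.05],[0,0,0]],"turn":[0,0,0,0,0,0,0,0,0,0]}' | sed -n '1,2p;4p'
python3 to.py 0.5009 -0.2888 0.205 0.277
```

```text
clock: 30.35
eef_pos: [0.5008, -0.2888, 0.2046]
contact_force: [0.2, -0.1, -3.0]
clk 30.35 pos [ 0.5008 -0.2888  0.2046] th -1.225 units [-0.    0.   -0.02] turn -12.52 j7 0.92 F [ 0.2 -0.1 -3. ] Tz 0.0
```

```bash

python3 -m crank '{"linear":[[0,0,0],[0,0,0],[0,0,0],[0,0,0],[0,0,0],[0,0,0],[0,0,0],[0,0,0],[0,0,0],[0,0,0]],"turn":[-1,-1,-1,-1,-1,-1,-1,-1,-1,-1]}' | sed -n '2p;4p'
python3 to.py 0.5009 -0.2888 0.205 0.277
python3 -m crank '{"linear":[[0,0,0],[0,0,0],[0,0,0],[0,0,0],[0,0,0],[0,0,0],[0,0,0],[0,0,0],[0,0,0],[0,0,0]],"turn":[-0.6,-0.4,-0.4,-0.3,-0.3,-0.3,-0.2,0,0,0]}' | sed -n '2p;4p'
python3 to.py 0.5009 -0.2888 0.205 0.277
```

```text
eef_pos: [0.5004, -0.2898, 0.2049]
contact_force: [-0.5, -0.6, -4.4]
clk 31.35 pos [ 0.5004 -0.2898  0.2049] th -0.021 units [-0.02  0.04 -0.  ] turn -2.49 j7 2.11 F [-0.5 -0.6 -4.4] Tz -0.13
eef_pos: [0.5005, -0.2897, 0.2048]
contact_force: [-1.1, -3.1, -3.5]
clk 32.35 pos [ 0.5005 -0.2897  0.2048] th 0.274 units [-0.02  0.03 -0.01] turn -0.03 j7 2.4 F [-1.1 -3.1 -3.5] Tz -0.42
```

```bash

python3 -m crank '{"linear":[[0,0,0],[0,0,0],[0,0,-0.4],[0,0,-0.4],[0,0,-0.4],[0,0,-0.4],[0,0,0],[0,0,0],[0.06,0.99,0],[0.06,0.99,0]],"turn":[0.5,0.5,0,0,0,0,0.64,0.64,0,0]}' | sed -n '2p'
python3 -m crank '{"linear":[[0.06,0.99,0],[0.06,0.99,0],[0.06,0.99,0],[0.06,0.99,0],[0.06,0.99,0],[0.06,0.99,0],[0.06,0.99,0],[0.06,0.99,0],[0.06,0.99,0],[0.06,0.99,0]],"turn":[0,0,0,0,0,0,0,0,0,0]}' | sed -n '2p'
python3 -m crank '{"linear":[[0.06,0.99,0],[0.06,0.99,0],[0.06,0.99,0],[0.06,0.99,0],[0.06,0.99,0],[0.06,0.99,0],[0.06,0.99,0],[0.06,0.99,0],[0.06,0.99,0],[0.06,0.99,0]],"turn":[0,0,0,0,0,0,0,0,0,0]}' | sed -n '2p'
python3 -m crank '{"linear":[[0.06,0.99,0],[0.06,0.99,0],[0,0,0],[0,0,0],[0,0,0.5],[0,0,0.9],[0,0,0.9],[0,0,0.9],[0,0,0.9],[0,0,0.3]],"turn":[0,0,0,0,0,0,0,0,0,0]}' | sed -n '2p;4p'
python3 to.py 0.465 0.308 0.092 0
```

```text
eef_pos: [0.4978, -0.2391, 0.2457]
eef_pos: [0.4825, 0.0095, 0.2459]
eef_pos: [0.467, 0.257, 0.2459]
eef_pos: [0.4628, 0.3026, 0.1317]
contact_force: [-1.3, -1.0, -2.3]
clk 36.35 pos [0.4628 0.3026 0.1317] th -0.001 units [-0.09  0.22  1.59] turn -0.0 j7 0.93 F [-1.3 -1.  -2.3] Tz 0.02
```

```bash

python3 -m crank '{"linear":[[-0.09,0.2,0.4],[0,0,0.4],[0,0,0.3],[0,0,0.15],[0,0,0.1],[0,0,0.1],[0,0,0.08],[0,0,0.04],[0,0,0],[0,0,0]],"turn":[0,0,0,0,0,0,0,0,0,0]}' | sed -n '2p;4p'
python3 to.py 0.465 0.308 0.092 0
python3 -m crank '{"linear":[[0,0,0.05],[0,0,0],[0,0,0],[0,0,0],[0,0,0],[0,0,0],[0,0,0],[0,0,0],[0,0,0],[0,0,0]],"turn":[0,0,0,0,0,0,0,0,0,0]}' - 8 | sed -n '2p;4p'
python3 to.py 0.465 0.308 0.092 0
```

```text
eef_pos: [0.4665, 0.3102, 0.0957]
contact_force: [-0.0, 0.2, -3.3]
clk 37.35 pos [0.4665 0.3102 0.0957] th 0.001 units [ 0.06 -0.09  0.15] turn 0.01 j7 0.92 F [-0.   0.2 -3.3] Tz -0.01
eef_pos: [0.4664, 0.3101, 0.0943]
contact_force: [0.7, 0.8, -2.4]
clk 38.35 pos [0.4664 0.3101 0.0943] th 0.001 units [ 0.06 -0.08  0.09] turn 0.01 j7 0.92 F [ 0.7  0.8 -2.4] Tz 0.03
```

```bash

python3 -m crank '{"linear":[[0,0,0.06],[0,0,0.06],[0,0,0],[0,0,0],[0,0,0],[0,0,0],[0,0,0],[0,0,0],[0,0,0],[0,0,0]],"turn":[0,0,0,0,0,0,0,0,0,0]}' - 20 | sed -n '2p;4p'
python3 -m crank '{"linear":[[0,0,0.04],[0,0,0],[0,0,0],[0,0,0],[0,0,0],[0,0,0],[0,0,0],[0,0,0],[0,0,0],[0,0,0]],"turn":[0,0,0,0,0,0,0,0,0,0]}' - 20 | sed -n '2p;4p'
python3 to.py 0.465 0.308 0.092 0
```

```text
eef_pos: [0.4664, 0.3101, 0.0914]
contact_force: [0.6, 0.3, -3.1]
eef_pos: [0.4666, 0.3103, 0.091]
contact_force: [-2.7, -1.0, 5.5]
clk 40.35 pos [0.4666 0.3103 0.091 ] th 0.001 units [ 0.07 -0.09 -0.04] turn 0.01 j7 0.92 F [-2.7 -1.   5.5] Tz -0.02
```

```bash

python3 -m crank '{"linear":[[0,0,0],[0,0,0],[0,0,0],[0,0,0],[0,0,0],[0,0,-0.8],[0,0,-0.8],[0,0,-0.8],[0,0,-0.8],[0,0,-0.6]],"turn":[0,0,0,0,0,0,0,0,0,0]}' 1 20 | sed -n '2p;4,6p'
python3 -m crank '{"linear":[[-0.1,-0.93,0],[-0.1,-0.93,0],[-0.1,-0.93,0],[-0.1,-0.93,0],[-0.1,-0.93,0],[-0.1,-0.93,0],[0,-0.93,0],[0,-0.93,0],[0,0,0],[0,0,0]],"turn":[0,0,0,0,0,0,0,0,1,1]}' | sed -n '2p;4p'
python3 -m crank '{"linear":[[0,0,0],[0,0,0],[0,0,0],[0,0,0],[0,0,0],[0,0,0],[0,0,0],[0,0,0],[0,0,0],[0,0,0]],"turn":[1,1,1,1,1,1,1,1,1,1]}' 0.6 | sed -n '2p;4p'
python3 to.py 0.4806 0.1254 0.100 -1.683
python3 - <<'E'
from h import *
c=cam("top"); a=c["im"][150:300,150:460]; s=cam("side")["im"]
import pickle; pickle.dump(c,open("top1.pkl","wb"))
a=cv2.resize(a,(620,300)); b=cv2.resize(s[140:420,150:450],(320,300)); cv2.imwrite("pics/chk1.png",np.vstack([a,np.hstack([b,b*0])[:, :620]])[:,:,::-1])
E
```

```text
eef_pos: [0.4668, 0.3104, 0.1867]
contact_force: [0.6, -0.3, -0.2]
finger_gap: 0.992
gripper_force: 0.0
eef_pos: [0.4817, 0.1231, 0.1853]
contact_force: [-0.4, 0.4, -1.1]
eef_pos: [0.4815, 0.1241, 0.1852]
contact_force: [-0.1, -0.1, 0.5]
clk 43.35 pos [0.4815 0.1241 0.1852] th -1.444 units [ 0.06 -0.03  3.41] turn 1.99 j7 -0.18 F [-0.1 -0.1  0.5] Tz -0.06
```

View pics/chk1.png

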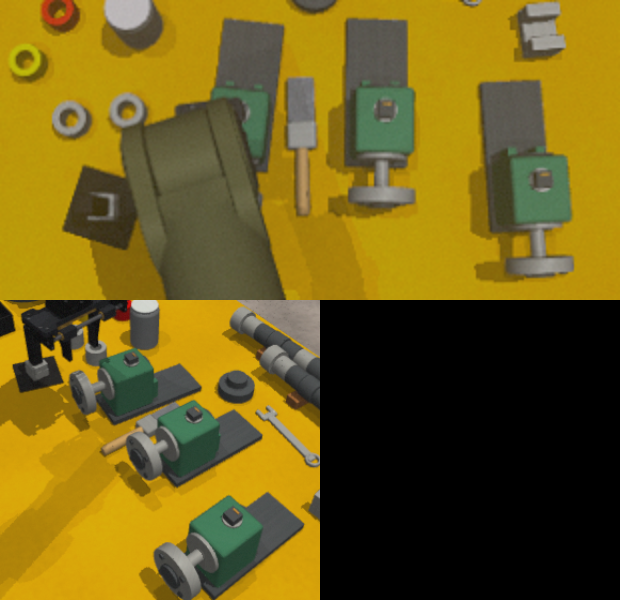

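Screws turned, key standing on its mat. Next I pinch flange A.

```bash

python3 -m crank '{"linear":[[0.06,0,0],[0,0,0],[0,0,0.5],[0,0,0.6],[0,0,0.6],[0,0,0.6],[0,0,0.6],[0,0,0.3],[0,0,0.2],[0,0,0]],"turn":[1,1,0,0,0,0,0,0,0,0]}' | sed -n '2p;4p'
python3 to.py 0.4806 0.1254 0.100 -1.683
python3 -m crank '{"linear":[[0,0,0],[0,0,0],[0,0,0],[0,0,0],[0,0,0],[0,0,0],[0,0,0],[0,0,0],[0,0,0],[0,0,0]],"turn":[0,0,0,0,0,0,0,0,0,0]}' 0.1 15 | sed -n '2p;4,6p'
python3 to.py 0.4806 0.1254 0.100 -1.683
```

```text
eef_pos: [0.481, 0.1255, 0.0996]
contact_force: [-0.1, -0.1, -0.2]
clk 44.45 pos [0.481  0.1255 0.0996] th -1.677 units [-0.   -0.02 -0.01] turn 0.05 j7 -0.41 F [-0.1 -0.1 -0.2] Tz 0.0
eef_pos: [0.4795, 0.1259, 0.1004]
contact_force: [-5.4, 0.7, 5.5]
finger_gap: 0.233
gripper_force: 15.0
clk 45.45 pos [0.4795 0.1259 0.1004] th -1.678 units [-0.02  0.05  0.02] turn 0.04 j7 -0.41 F [-5.4  0.7  5.5] Tz -0.05
```

```bash

python3 -m crank '{"linear":[[0,-0.08,0],[0,-0.08,0],[0,-0.08,0],[0,-0.08,0],[0,-0.02,0],[0,0,0],[0,0,0],[0,0,0],[0,0,0],[0,0,0]],"turn":[0,0,0,0,0,0,0,0,0,0]}' | sed -n '2p;4p'
python3 to.py 0.4795 0.1259 0.1004 -1.678
python3 -m crank '{"linear":[[0,-0.06,0],[0,-0.06,0],[0,-0.04,0],[0,0,0],[0,0,0],[0,0,0],[0,0,0],[0,0,0],[0,0,0],[0,0,0]],"turn":[0,0,0,0,0,0,0,0,0,0]}' | sed -n '2p;4p'
python3 to.py 0.4795 0.1259 0.1004 -1.678
```

```text
eef_pos: [0.4732, 0.1266, 0.1004]
contact_force: [3.8, 1.4, -3.5]
clk 46.45 pos [0.4732 0.1266 0.1004] th -1.679 units [-0.    0.25 -0.  ] turn -0.01 j7 -0.42 F [ 3.8  1.4 -3.5] Tz -0.1
eef_pos: [0.4695, 0.127, 0.1004]
contact_force: [6.2, 1.2, -4.1]
clk 47.45 pos [0.4695 0.127  0.1004] th -1.679 units [-0.   0.4  0. ] turn -0.01 j7 -0.42 F [ 6.2  1.2 -4.1] Tz -0.06
```

```bash

python3 -m crank '{"linear":[[0,-0.04,0],[0,-0.04,0],[0,-0.04,0],[0,0,0],[0,0,0],[0,0,0],[0,0,0],[0,0,0],[0,0,0],[0,0,0]],"turn":[0,0,0,0,0,0,0,0,0,0]}' | sed -n '2p;4p'
python3 to.py 0.4795 0.1259 0.1004 -1.678
```

```text
eef_pos: [0.4695, 0.127, 0.1004]
contact_force: [15.1, 1.6, -12.4]
clk 48.45 pos [0.4695 0.127  0.1004] th -1.679 units [-0.   0.4  0. ] turn -0.01 j7 -0.42 F [ 15.1   1.6 -12.4] Tz -0.03
```

Unit A stops at 10.0 mm, so it has short float. On to B.

```bash

python3 -m crank '{"linear":[[0,0,0],[0,0,0],[0,0,0],[0,0,0],[0,0,-0.65],[0,0,-0.65],[0,0,-0.65],[0,0,-0.65],[-1,0.18,0],[-1,0.18,0]],"turn":[0,0,0,0,0,0,0,0,0,0]}' 0.6 | sed -n '2p;4p'
python3 -m crank '{"linear":[[-1,0.18,0],[-1,0.18,0],[-1,0.18,0],[-1,0.18,0],[-1,0.18,0],[-1,0.18,0],[-0.15,0,0],[0,0,0],[0,0,0],[0,0,0]],"turn":[0,0,0,0,0,0,0,-0.71,0,0]}' | sed -n '2p;4p'
python3 to.py 0.4834 -0.0795 0.100 -1.594
```

```text
eef_pos: [0.4693, 0.0768, 0.166]
contact_force: [0.2, -0.2, 0.4]
eef_pos: [0.4796, -0.0781, 0.1652]
contact_force: [0.0, -0.4, -0.1]
clk 50.45 pos [ 0.4796 -0.0781  0.1652] th -1.594 units [-0.05  0.15  2.61] turn -0.0 j7 0.09 F [ 0.  -0.4 -0.1] Tz -0.01
```

```bash

python3 -m crank '{"linear":[[-0.05,0.15,0],[0,0,0.5],[0,0,0.6],[0,0,0.6],[0,0,0.5],[0,0,0.3],[0,0,0.1],[0,0,0],[0,0,0],[0,0,0]],"turn":[0,0,0,0,0,0,0,0,0,0]}' | sed -n '2p;4p'
python3 -m crank '{"linear":[[0,0,0],[0,0,0],[0,0,0],[0,0,0],[0,0,0],[0,0,0],[0,0,0],[0,0,0],[0,0,0],[0,0,0]],"turn":[0,0,0,0,0,0,0,0,0,0]}' 0.1 15 | sed -n '2p;4,6p'
python3 to.py 0.4834 -0.0795 0.100 -1.594
python3 -m crank '{"linear":[[0,-0.08,0],[0,-0.08,0],[0,-0.08,0],[0,-0.08,0],[0,-0.08,0],[0,-0.08,0],[0,0,0],[0,0,0],[0,0,0],[0,0,0]],"turn":[0,0,0,0,0,0,0,0,0,0]}' | sed -n '2p;4p'
```

```text
eef_pos: [0.4841, -0.0805, 0.101]
contact_force: [-0.1, 1.6, -0.3]
eef_pos: [0.4817, -0.0804, 0.1001]
contact_force: [-4.7, 0.2, 3.8]
finger_gap: 0.229
gripper_force: 15.0
clk 52.45 pos [ 0.4817 -0.0804  0.1001] th -1.594 units [0.04 0.07 0.  ] turn 0.0 j7 0.11 F [-4.7  0.2  3.8] Tz -0.0
eef_pos: [0.4717, -0.0802, 0.1002]
contact_force: [4.2, -0.0, -7.5]
```

```bash

python3 -m crank '{"linear":[[0,-0.06,0],[0,-0.06,0],[0,-0.04,0],[0,0,0],[0,0,0],[0,0,0],[0,0,0],[0,0,0],[0,0,0],[0,0,0]],"turn":[0,0,0,0,0,0,0,0,0,0]}' | sed -n '2p;4p'
```

```text
eef_pos: [0.4718, -0.0802, 0.1003]
contact_force: [17.7, -0.8, -17.1]
```

Unit B also stops at about 10 mm. Next is C.

```bash

python3 -m crank '{"linear":[[0,0,0],[0,0,0],[0,0,0],[0,0,0],[0,0,-0.65],[0,0,-0.65],[0,0,-0.65],[0,0,-0.65],[-0.95,-0.34,0],[-0.95,-0.34,0]],"turn":[0,0,0,0,0,0,0,0,0,0]}' 0.6 | sed -n '2p;4p'
python3 -m crank '{"linear":[[-0.95,-0.34,0],[-0.95,-0.34,0],[-0.95,-0.34,0],[-0.95,-0.34,0],[-0.95,-0.34,0],[-0.95,-0.34,0],[-0.95,-0.34,0],[0,0,0],[0,0,0],[0,0,0]],"turn":[0,0,0,0,0,0,0,-0.47,0,0]}' | sed -n '2p;4p'
python3 to.py 0.390 -0.292 0.100 -1.537
```

```text
eef_pos: [0.4493, -0.1273, 0.166]
contact_force: [-0.0, -0.4, -0.6]
eef_pos: [0.3862, -0.2915, 0.1652]
contact_force: [-0.2, 0.3, -0.3]
clk 56.45 pos [ 0.3862 -0.2915  0.1652] th -1.538 units [-0.03  0.15  2.61] turn -0.01 j7 0.62 F [-0.2  0.3 -0.3] Tz -0.0
```

```bash

python3 -m crank '{"linear":[[-0.03,0.15,0],[0,0,0.5],[0,0,0.6],[0,0,0.6],[0,0,0.5],[0,0,0.3],[0,0,0.1],[0,0,0],[0,0,0],[0,0,0]],"turn":[0,0,0,0,0,0,0,0,0,0]}' | sed -n '2p;4p'
python3 -m crank '{"linear":[[0,0,0],[0,0,0],[0,0,0],[0,0,0],[0,0,0],[0,0,0],[0,0,0],[0,0,0],[0,0,0],[0,0,0]],"turn":[0,0,0,0,0,0,0,0,0,0]}' 0.1 15 | sed -n '2p;4,6p'
python3 -m crank '{"linear":[[0,-0.08,0],[0,-0.08,0],[0,-0.08,0],[0,-0.08,0],[0,-0.08,0],[0,-0.08,0],[0,0,0],[0,0,0],[0,0,0],[0,0,0]],"turn":[0,0,0,0,0,0,0,0,0,0]}' | sed -n '2p;4p'
python3 -m crank '{"linear":[[0,-0.06,0],[0,-0.06,0],[0,-0.04,0],[0,0,0],[0,0,0],[0,0,0],[0,0,0],[0,0,0],[0,0,0],[0,0,0]],"turn":[0,0,0,0,0,0,0,0,0,0]}' | sed -n '2p;4p'
```

```text
eef_pos: [0.3905, -0.293, 0.1009]
contact_force: [-0.2, -0.3, 0.6]
eef_pos: [0.3884, -0.2928, 0.1002]
contact_force: [-5.8, 0.6, 4.7]
finger_gap: 0.228
gripper_force: 15.0
eef_pos: [0.3777, -0.2932, 0.1002]
contact_force: [1.3, -1.3, -4.7]
eef_pos: [0.3739, -0.2933, 0.1002]
contact_force: [2.2, -2.8, -5.9]
```

```bash

python3 -m crank '{"linear":[[0,-0.08,0],[0,-0.08,0],[0,-0.08,0],[0,-0.06,0],[0,0,0],[0,0,0],[0,0,0],[0,0,0],[0,0,0],[0,0,0]],"turn":[0,0,0,0,0,0,0,0,0,0]}' | sed -n '2p;4p'
python3 -m crank '{"linear":[[0,-0.05,0],[0,-0.05,0],[0,-0.03,0],[0,0,0],[0,0,0],[0,0,0],[0,0,0],[0,0,0],[0,0,0],[0,0,0]],"turn":[0,0,0,0,0,0,0,0,0,0]}' | sed -n '2p;4p'
```

```text
eef_pos: [0.3664, -0.2936, 0.1002]
contact_force: [4.6, -3.3, -7.3]
eef_pos: [0.3644, -0.2937, 0.1003]
contact_force: [6.3, -5.1, -11.1]
```

```bash

python3 -m crank '{"linear":[[0,-0.05,0],[0,-0.05,0],[0,-0.02,0],[0,0,0],[0,0,0],[0,0,0],[0,0,0],[0,0,0],[0,0,0],[0,0,0]],"turn":[0,0,0,0,0,0,0,0,0,0]}' | sed -n '2p;4p'; python3 to.py 0.3884 -0.2928 0.1002 -1.537
```

```text
eef_pos: [0.3644, -0.2937, 0.1003]
contact_force: [14.0, -6.1, -18.3]
clk 63.45 pos [ 0.3644 -0.2937  0.1003] th -1.536 units [0.   0.96 0.01] turn 0.01 j7 0.68 F [ 14.   -6.1 -18.3] Tz 0.05
```

C stops at 24 mm, so it has long float. All three shafts are out. Push home, starting with C.

```bash

python3 -m crank '{"linear":[[0,0.12,0],[0,0.12,0],[0,0.12,0],[0,0.12,0],[0,0.12,0],[0,0.12,0],[0,0.12,0],[0,0.12,0],[0,0.12,0],[0,0,0]],"turn":[0,0,0,0,0,0,0,0,0,0]}' | sed -n '2p;4p'
python3 -m crank '{"linear":[[0,0.05,0],[0,0.05,0],[0,0,0],[0,0,0],[0,0,0],[0,0,0],[0,0,0],[0,0,0],[0,0,0],[0,0,0]],"turn":[0,0,0,0,0,0,0,0,0,0]}' | sed -n '2p;4p'
```

```text
eef_pos: [0.388, -0.2927, 0.1003]
contact_force: [-1.3, -2.9, -2.8]
eef_pos: [0.3884, -0.2927, 0.1002]
contact_force: [-7.4, -1.9, 1.1]
```

```bash

python3 -m crank '{"linear":[[0,0.06,0],[0,0,0],[0,0,0],[0,0,0],[0,0,0],[0,0,0],[0,0,0],[0,0,0],[0,0,0],[0,0,0]],"turn":[0,0,0,0,0,0,0,0,0,0]}' | sed -n '2p;4p'
python3 -m crank '{"linear":[[0,0,0],[0,0,0],[0,0,0],[0,0,0],[0,0,-0.65],[0,0,-0.65],[0,0,-0.65],[0,0,-0.65],[0.93,0.4,0],[0.93,0.4,0]],"turn":[0,0,0,0,0,0,0,0,0,0]}' 0.6 | sed -n '2p;4p'
python3 -m crank '{"linear":[[0.93,0.4,0],[0.93,0.4,0],[0.93,0.4,0],[0.93,0.4,0],[0.93,0.4,0],[0.93,0.4,0],[0.93,0.4,0],[0,0,0],[0,0,0],[0,0,0]],"turn":[0,0,0,0,0,0,0,0.48,0,0]}' | sed -n '2p;4p'
python3 to.py 0.4718 -0.0802 0.100 -1.594
```

```text
eef_pos: [0.3884, -0.2927, 0.1002]
contact_force: [-10.7, -1.5, 4.8]
eef_pos: [0.4108, -0.2452, 0.1663]
contact_force: [-0.1, 0.3, 0.0]
eef_pos: [0.4743, -0.0806, 0.1654]
contact_force: [-0.7, -0.5, -0.2]
clk 68.45 pos [ 0.4743 -0.0806  0.1654] th -1.594 units [ 0.01 -0.1   2.62] turn 0.0 j7 0.09 F [-0.7 -0.5 -0.2] Tz 0.0
```

```bash

python3 -m crank '{"linear":[[0,-0.1,0],[0,0,0.5],[0,0,0.6],[0,0,0.6],[0,0,0.5],[0,0,0.3],[0,0,0.1],[0,0,0],[0,0,0],[0,0,0]],"turn":[0,0,0,0,0,0,0,0,0,0]}' | sed -n '2p;4p'
python3 -m crank '{"linear":[[0,0,0],[0,0,0],[0,0,0],[0,0,0],[0,0,0],[0,0,0],[0,0.1,0],[0,0.1,0],[0,0.1,0],[0,0,0]],"turn":[0,0,0,0,0,0,0,0,0,0]}' 0.1 15 | sed -n '2p;4,6p'
python3 -m crank '{"linear":[[0,0.06,0],[0,0.06,0],[0,0.04,0],[0,0,0],[0,0,0],[0,0,0],[0,0,0],[0,0,0],[0,0,0],[0,0,0]],"turn":[0,0,0,0,0,0,0,0,0,0]}' | sed -n '2p;4p'
```

```text
eef_pos: [0.4723, -0.0805, 0.1009]
contact_force: [-0.2, 0.7, -0.0]
eef_pos: [0.4794, -0.0806, 0.1003]
contact_force: [-2.2, 0.9, 3.3]
finger_gap: 0.228
gripper_force: 15.0
eef_pos: [0.4817, -0.0807, 0.1003]
contact_force: [-8.9, 0.7, 7.5]
```

```bash

python3 -m crank '{"linear":[[0,0,0],[0,0,0],[0,0,0],[0,0,0],[0,0,-0.65],[0,0,-0.65],[0,0,-0.65],[0,0,-0.65],[0.92,-0.09,0],[0.92,-0.09,0]],"turn":[0,0,0,0,0,0,0,0,0,0]}' 0.6 | sed -n '2p;4p'
python3 -m crank '{"linear":[[0.92,-0.09,0],[0.92,-0.09,0],[0.92,-0.09,0],[0.92,-0.09,0],[0.92,-0.09,0],[0.92,-0.09,0],[0.92,-0.09,0],[0,0,0],[0,0,0],[0,0,0]],"turn":[0,0,0,0,0,0,0,0.71,0,0]}' | sed -n '2p;4p'
python3 to.py 0.4695 0.127 0.100 -1.679
```

```text
eef_pos: [0.4806, -0.0346, 0.1661]
contact_force: [0.2, 0.1, -0.1]
eef_pos: [0.4681, 0.1263, 0.1653]
contact_force: [0.1, -0.1, 0.1]
clk 73.45 pos [0.4681 0.1263 0.1653] th -1.679 units [0.03 0.05 2.61] turn 0.0 j7 -0.43 F [ 0.1 -0.1  0.1] Tz 0.03
```

```bash

python3 -m crank '{"linear":[[0.03,0.05,0],[0,0,0.5],[0,0,0.6],[0,0,0.6],[0,0,0.5],[0,0,0.3],[0,0,0.1],[0,0,0],[0,0,0],[0,0,0]],"turn":[0,0,0,0,0,0,0,0,0,0]}' | sed -n '2p;4p'
python3 -m crank '{"linear":[[0,0,0],[0,0,0],[0,0,0],[0,0,0],[0,0,0],[0,0,0],[0,0.1,0],[0,0.1,0],[0,0.1,0],[0,0,0]],"turn":[0,0,0,0,0,0,0,0,0,0]}' 0.1 15 | sed -n '2p;4,6p'
python3 -m crank '{"linear":[[0,0.06,0],[0,0.06,0],[0,0.04,0],[0,0,0],[0,0,0],[0,0,0],[0,0,0],[0,0,0],[0,0,0],[0,0,0]],"turn":[0,0,0,0,0,0,0,0,0,0]}' | sed -n '2p;4p'
```

```text
eef_pos: [0.4698, 0.1276, 0.101]
contact_force: [-0.0, -0.4, 0.4]
eef_pos: [0.4768, 0.1265, 0.1003]
contact_force: [-3.4, 0.2, 3.2]
finger_gap: 0.23
gripper_force: 15.0
eef_pos: [0.4796, 0.1262, 0.1003]
contact_force: [-7.6, -0.8, 5.6]
```

All home again, at the same readings as before. Back for the key.

```bash

python3 -m crank '{"linear":[[0,0,0],[0,0,0],[0,0,0],[0,0,0],[0,0,-0.9],[0,0,-0.9],[0,0,-0.9],[0,0,-0.9],[0.91,-0.16,0],[0.91,-0.16,0]],"turn":[0,0,0,0,0,0,0,0,0,0]}' 0.6 | sed -n '2p;4p'
python3 -m crank '{"linear":[[0.91,-0.16,0],[0.91,-0.16,0],[0.91,-0.16,0],[0.91,-0.16,0],[0.91,-0.16,0],[0.91,-0.16,0],[0,0,0],[0,0,0],[0,0,0],[0,0,0]],"turn":[0,0,0,0,0,0,-1,-1,-1,-1]}' 1 | sed -n '2p;4p'
python3 -m crank '{"linear":[[0,0,0],[0,0,0],[0,0,0],[0,0,0],[0,0,0],[0,0,0],[0,0,0],[0,0,0],[0,0,0],[0,0,0]],"turn":[-1,-1,-1,-1,-1,-1,-1,-1,-1,-1]}' | sed -n '2p;4p'
python3 to.py 0.4666 0.3103 0.092 0
python3 - <<'E'
from h import *
import pickle
c=cam("top"); s=cam("side"); pickle.dump(c,open("top2.pkl","wb")); pickle.dump(s,open("side2.pkl","wb"))
cv2.imwrite("pics/chk2.png",np.vstack([cv2.resize(c["im"][130:300,150:460],(600,300)),cv2.resize(s["im"][150:290,150:430],(600,300))])[:,:,::-1])
E
```

```text
eef_pos: [0.4788, 0.1723, 0.1915]
contact_force: [-0.5, -0.3, -1.6]
eef_pos: [0.4689, 0.3106, 0.1901]
contact_force: [-0.2, 0.9, 0.8]
eef_pos: [0.469, 0.3105, 0.1902]
contact_force: [-1.0, -0.6, -0.1]
clk 79.45 pos [0.469  0.3105 0.1902] th 0.005 units [ 0.1  -0.01  3.93] turn 0.04 j7 0.92 F [-1.  -0.6 -0.1] Tz -0.01
```

View pics/chk2.png

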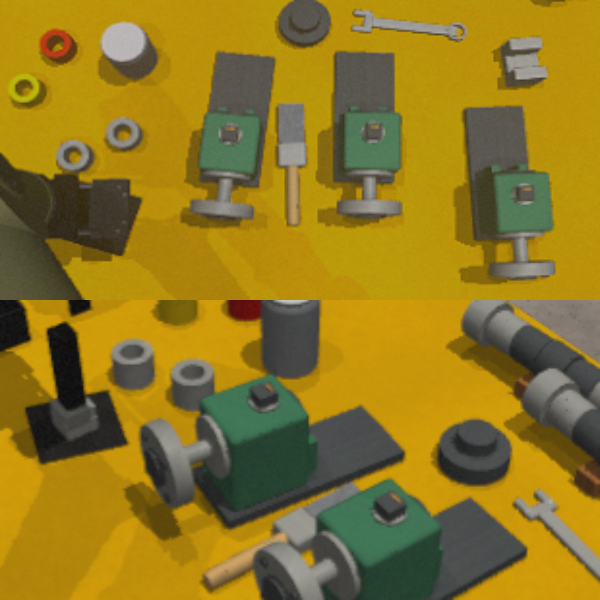

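The key stands on its mat and the shafts are home. The left collar has been knocked to (75,156); the right one at (123,133) is where it was.

```bash

python3 -m crank '{"linear":[[0.1,0,0],[0,0,0.6],[0,0,0.6],[0,0,0.6],[0,0,0.6],[0,0,0.6],[0,0,0.5],[0,0,0.3],[0,0,0.13],[0,0,0]],"turn":[0.04,0,0,0,0,0,0,0,0,0]}' | sed -n '2p;4p'
python3 -m crank '{"linear":[[0,0,0],[0,0,0],[0,0,0],[0,0,0],[0,0,0],[0,0,0],[0,0,0],[0,0,0],[0,0,0],[0,0,0]],"turn":[0,0,0,0,0,0,0,0,0,0]}' 0.2 45 | sed -n '2p;4,6p'
python3 -m crank '{"linear":[[0,0,-0.3],[0,0,-0.8],[0,0,-0.8],[0,0,-0.8],[0,0,-0.8],[0,0,-0.8],[0,0,-0.8],[0,0,-0.8],[0,0,-0.2],[0,0,0]],"turn":[0,0,0,0,0,0,0,0,0,0]}' | sed -n '2p;4p'
python3 to.py 0.5907 0.1125 0.245 -0.06
```

```text
eef_pos: [0.4661, 0.3105, 0.0918]
contact_force: [0.3, -0.4, -0.3]
eef_pos: [0.4662, 0.3105, 0.092]
contact_force: [0.0, 0.3, 0.3]
finger_gap: 0.293
gripper_force: 45.0
eef_pos: [0.4663, 0.3106, 0.2451]
contact_force: [0.2, -0.2, -3.0]
clk 82.55 pos [0.4663 0.3106 0.2451] th -0.005 units [-5.01 -7.9   0.  ] turn 0.46 j7 0.91 F [ 0.2 -0.2 -3. ] Tz -0.01
```

```bash

python3 -m crank '{"linear":[[-0.63,-0.99,0],[-0.63,-0.99,0],[-0.63,-0.99,0],[-0.63,-0.99,0],[-0.63,-0.99,0],[-0.63,-0.99,0],[-0.63,-0.99,0],[-0.63,-0.99,0],[0,0,0],[0,0,0]],"turn":[0,0,0,0,0,0,0,0.46,0,0]}' | sed -n '2p;4p'
python3 to.py 0.591 0.1123 0.205 -0.06
```

```text
eef_pos: [0.5912, 0.1108, 0.2433]
contact_force: [-0.2, 0.4, -3.4]
clk 83.55 pos [0.5912 0.1108 0.2433] th -0.063 units [0.01 0.06 1.53] turn -0.03 j7 1.28 F [-0.2  0.4 -3.4] Tz 0.02
```

```bash

python3 -m crank '{"linear":[[0,0.03,0.3],[0,0,0.3],[0,0,0.2],[0,0,0.15],[0,0,0.15],[0,0,0.15],[0,0,0.15],[0,0,0.12],[0,0,0],[0,0,0]],"turn":[0,0,0,0,0,0,0,0,0,0]}' | sed -n '1,2p;4p'
python3 to.py 0.591 0.1123 0.205 -1.5
```

```text
clock: 84.55
eef_pos: [0.5913, 0.1126, 0.2066]
contact_force: [0.8, 0.9, -2.3]
clk 84.55 pos [0.5913 0.1126 0.2066] th -0.06 units [ 0.01 -0.01  0.06] turn 12.0 j7 1.28 F [ 0.8  0.9 -2.3] Tz -0.04
```

Seated. Turn clockwise to tight.

```bash

python3 -m crank '{"linear":[[0,0,0.06],[0,0,0],[0,0,0],[0,0,0],[0,0,0],[0,0,0],[0,0,0],[0,0,0],[0,0,0],[0,0,0]],"turn":[1,1,1,1,1,1,1,1,1,1]}' | sed -n '2p;4p'
python3 to.py 0.591 0.1123 0.205 -1.5
python3 -m crank '{"linear":[[0,0,0],[0,0,0],[0,0,0],[0,0,0],[0,0,0],[0,0,0],[0,0,0],[0,0,0],[0,0,0],[0,0,0]],"turn":[0.5,0.4,0.3,0.3,0.3,0.2,0,0,0,0]}' | sed -n '2p;4p'
python3 to.py 0.591 0.1123 0.205 -1.5
```

```text
eef_pos: [0.5907, 0.1126, 0.205]
contact_force: [-1.0, -0.7, -4.3]
clk 85.55 pos [0.5907 0.1126 0.205 ] th -1.264 units [-0.01  0.01 -0.  ] turn 1.96 j7 0.1 F [-1.  -0.7 -4.3] Tz 0.15
eef_pos: [0.5909, 0.1126, 0.205]
contact_force: [-2.9, -0.2, -2.4]
clk 86.55 pos [0.5909 0.1126 0.205 ] th -1.5 units [-0.01  0.   -0.  ] turn 0.0 j7 -0.13 F [-2.9 -0.2 -2.4] Tz 0.08
```

```bash

python3 -m crank '{"linear":[[0,0,0],[0,0,0],[0,0,0],[0,0,0],[0,0,0],[0,0,0],[0,0,0],[0,0,0],[0,0,0],[0,0,0]],"turn":[0.2,0.2,0.2,0,0,0,0,0,0,0]}' | sed -n '2p;4p'
python3 to.py 0.591 0.1123 0.205 -1.5
python3 -m crank '{"linear":[[0,0,0],[0,0,0],[0,0,0],[0,0,0],[0,0,0],[0,0,0],[0,0,0],[0,0,0],[0,0,0],[0,0,0]],"turn":[0.15,0.15,0.1,0,0,0,0,0,0,0]}' | sed -n '2p;4p'
python3 to.py 0.591 0.1123 0.205 -1.5
```

```text
eef_pos: [0.591, 0.1126, 0.205]
contact_force: [-3.9, -1.0, -1.9]
clk 87.55 pos [0.591  0.1126 0.205 ] th -1.572 units [-0.01 -0.   -0.  ] turn -0.6 j7 -0.2 F [-3.9 -1.  -1.9] Tz 0.07
eef_pos: [0.5911, 0.1126, 0.205]
contact_force: [-4.5, -1.0, -2.2]
clk 88.55 pos [0.5911 0.1126 0.205 ] th -1.62 units [-0.01 -0.   -0.  ] turn -1.0 j7 -0.25 F [-4.5 -1.  -2.2] Tz 0.18
```

```bash

python3 -m crank '{"linear":[[0,0,0],[0,0,0],[0,0,0],[0,0,0],[0,0,0],[0,0,0],[0,0,0],[0,0,0],[0,0,0],[0,0,0]],"turn":[0.15,0.15,0.1,0,0,0,0,0,0,0]}' | sed -n '2p;4p'
python3 to.py 0.591 0.1123 0.205 -1.5
```

```text
eef_pos: [0.5911, 0.1126, 0.205]
contact_force: [-5.0, -0.3, -2.4]
clk 89.55 pos [0.5911 0.1126 0.205 ] th -1.667 units [-0.01 -0.   -0.  ] turn -1.39 j7 -0.3 F [-5.  -0.3 -2.4] Tz 0.53
```

```bash

python3 -m crank '{"linear":[[0,0,0],[0,0,0],[0,0,-0.4],[0,0,-0.4],[0,0,-0.4],[0,0,-0.4],[-0.98,-0.03,0],[-0.98,-0.03,0],[-0.98,-0.03,0],[-0.98,-0.03,0]],"turn":[-0.6,-0.6,0,0,0,0,0,0,0,0]}' | sed -n '2p;4p'
python3 -m crank '{"linear":[[-0.98,-0.03,0],[-0.98,-0.03,0],[-0.98,-0.03,0],[-0.98,-0.03,0],[0,0,0],[0,0,0],[0,0,0],[0,0,0],[0,0,0],[0,0,0]],"turn":[0,0,0,0,0.3,0,0,0,0,0]}' | sed -n '2p;4p'
python3 to.py 0.594 -0.0833 0.205 -1.571
```

```text
eef_pos: [0.5937, 0.0136, 0.2464]
contact_force: [0.8, 0.6, -3.3]
eef_pos: [0.5946, -0.0829, 0.2451]
contact_force: [0.3, -0.1, -3.5]
clk 91.55 pos [ 0.5946 -0.0829  0.2451] th -1.559 units [-0.02 -0.02  1.61] turn 0.1 j7 0.15 F [ 0.3 -0.1 -3.5] Tz -0.06
```

```bash

python3 -m crank '{"linear":[[-0.02,-0.02,0.3],[0,0,0.3],[0,0,0.2],[0,0,0.15],[0,0,0.15],[0,0,0.15],[0,0,0.15],[0,0,0.15],[0,0,0.05],[0,0,0]],"turn":[0.1,0,0,0,0,0,0,0,0,0]}' | sed -n '1,2p;4p'
python3 to.py 0.594 -0.0833 0.205 -3.14
```

```text
clock: 92.55
eef_pos: [0.5939, -0.0839, 0.2048]
contact_force: [-0.1, 0.0, -3.4]
clk 92.55 pos [ 0.5939 -0.0839  0.2048] th -1.572 units [ 0.03  0.01 -0.01] turn 13.07 j7 0.15 F [-0.1  0.  -3.4] Tz 0.02
```

```bash

python3 -m crank '{"linear":[[0,0,0],[0,0,0],[0,0,0],[0,0,0],[0,0,0],[0,0,0],[0,0,0],[0,0,0],[0,0,0],[0,0,0]],"turn":[1,1,1,1,1,1,1,1,1,1]}' | sed -n '2p;4p'
python3 to.py 0.594 -0.0833 0.205 -3.14
python3 -m crank '{"linear":[[0,0,0],[0,0,0],[0,0,0],[0,0,0],[0,0,0],[0,0,0],[0,0,0],[0,0,0],[0,0,0],[0,0,0]],"turn":[0.5,0.4,0.4,0.3,0.3,0.2,0.2,0,0,0]}' | sed -n '2p;4p'
python3 to.py 0.594 -0.0833 0.205 -3.14
```

```text
eef_pos: [0.5941, -0.0838, 0.2053]
contact_force: [0.6, -0.0, -4.1]
clk 93.55 pos [ 0.5941 -0.0838  0.2053] th -2.776 units [ 0.   -0.02  0.01] turn 3.03 j7 -1.03 F [ 0.6 -0.  -4.1] Tz 0.17
eef_pos: [0.5941, -0.0839, 0.2052]
contact_force: [0.5, -0.6, -2.8]
clk 94.55 pos [ 0.5941 -0.0839  0.2052] th -3.048 units [-0.   -0.02  0.01] turn 0.77 j7 -1.3 F [ 0.5 -0.6 -2.8] Tz 0.08
```

```bash

python3 -m crank '{"linear":[[0,0,0],[0,0,0],[0,0,0],[0,0,0],[0,0,0],[0,0,0],[0,0,0],[0,0,0],[0,0,0],[0,0,0]],"turn":[0.2,0.2,0.2,0,0,0,0,0,0,0]}' | sed -n '2p;4p'
python3 to.py 0.594 -0.0833 0.205 -3.14
python3 -m crank '{"linear":[[0,0,0],[0,0,0],[0,0,0],[0,0,0],[0,0,0],[0,0,0],[0,0,0],[0,0,0],[0,0,0],[0,0,0]],"turn":[0.15,0.15,0.1,0,0,0,0,0,0,0]}' | sed -n '2p;4p'
python3 to.py 0.594 -0.0833 0.205 -3.14
```

```text
eef_pos: [0.5941, -0.0839, 0.2052]
contact_force: [0.3, 0.3, -0.8]
clk 95.55 pos [ 0.5941 -0.0839  0.2052] th -3.12 units [-0.   -0.03  0.01] turn 0.17 j7 -1.37 F [ 0.3  0.3 -0.8] Tz 0.24
eef_pos: [0.5941, -0.0839, 0.2051]
contact_force: [0.7, -0.4, -0.5]
clk 96.55 pos [ 0.5941 -0.0839  0.2051] th 3.115 units [-0.   -0.03  0.01] turn -0.23 j7 -1.42 F [ 0.7 -0.4 -0.5] Tz 0.81
```

```bash

python3 -m crank '{"linear":[[0,0,0],[0,0,0],[0,0,-0.4],[0,0,-0.4],[0,0,-0.4],[0,0,-0.4],[0,0,0],[0,0,0],[-0.32,-0.98,0],[-0.32,-0.98,0]],"turn":[-0.6,-0.6,0,0,0,0,0.5,0.5,0,0]}' | sed -n '2p;4p'
python3 -m crank '{"linear":[[-0.32,-0.98,0],[-0.32,-0.98,0],[-0.32,-0.98,0],[-0.32,-0.98,0],[-0.32,-0.98,0],[-0.32,-0.98,0],[-0.32,-0.98,0],[-0.32,-0.98,0],[-0.32,-0.98,0],[-0.32,-0.98,0]],"turn":[0,0,0,0,0,0,0,0,0,0]}' | sed -n '2p;4p'
python3 -m crank '{"linear":[[-0.32,-0.98,0],[-0.32,-0.98,0],[-0.32,-0.98,0],[-0.32,-0.98,0],[0,0,0],[0,0,0],[0,0,0.5],[0,0,0.9],[0,0,0.9],[0,0,0.6]],"turn":[0,0,0,0,0,0,0,0,0,0]}' | sed -n '2p;4p'
python3 to.py 0.466 0.310 0.092 -3.14
```

```text
eef_pos: [0.5778, -0.0355, 0.2458]
contact_force: [0.1, 0.7, -3.7]
eef_pos: [0.4983, 0.211, 0.246]
contact_force: [0.1, -0.8, -2.4]
eef_pos: [0.4666, 0.3062, 0.1702]
contact_force: [-0.5, 0.1, -3.6]
clk 99.55 pos [0.4666 0.3062 0.1702] th 3.137 units [-0.02 -0.16  3.13] turn -0.05 j7 -2.19 F [-0.5  0.1 -3.6] Tz -0.04
```

```bash

python3 -m crank '{"linear":[[0,-0.14,0.5],[0,0,0.7],[0,0,0.7],[0,0,0.5],[0,0,0.3],[0,0,0.15],[0,0,0.1],[0,0,0],[0,0,0],[0,0,0]],"turn":[0,0,0,0,0,0,0,0,0,0]}' | sed -n '2p;4p'
python3 to.py 0.466 0.310 0.092 -3.14
python3 -m crank '{"linear":[[0,0,0.06],[0,0,0.04],[0,0,0],[0,0,0],[0,0,0],[0,0,0],[0,0,0],[0,0,0],[0,0,0],[0,0,0]],"turn":[0,0,0,0,0,0,0,0,0,0]}' | sed -n '2p;4p'
```

```text
eef_pos: [0.4673, 0.3121, 0.0995]
contact_force: [0.6, -0.1, -3.0]
clk 100.55 pos [0.4673 0.3121 0.0995] th 3.139 units [-0.05  0.09  0.3 ] turn -0.03 j7 -2.18 F [ 0.6 -0.1 -3. ] Tz -0.01
eef_pos: [0.4669, 0.3119, 0.0963]
contact_force: [0.2, 0.2, -2.8]
```

```bash

python3 -m crank '{"linear":[[0,0,0.06],[0,0,0.06],[0,0,0.04],[0,0,0],[0,0,0],[0,0,0],[0,0,0],[0,0,0],[0,0,0],[0,0,0]],"turn":[0,0,0,0,0,0,0,0,0,0]}' | sed -n '2p;4p'
python3 to.py 0.466 0.310 0.091 -3.14
```

```text
eef_pos: [0.4669, 0.3119, 0.0923]
contact_force: [-0.9, -0.4, -2.8]
clk 102.55 pos [0.4669 0.3119 0.0923] th 3.139 units [-0.04  0.07  0.05] turn -0.03 j7 -2.18 F [-0.9 -0.4 -2.8] Tz -0.03
```

```bash

python3 -m crank '{"linear":[[0,0,0.04],[0,0,0.02],[0,0,0],[0,0,0],[0,0,0],[0,0,0],[0,0,0],[0,0,0],[0,0,0],[0,0,0]],"turn":[0,0,0,0,0,0,0,0,0,0]}' | sed -n '2p;4p'
python3 -m crank '{"linear":[[0,0,0],[0,0,0],[0,0,0],[0,0,0],[0,0,0],[0,0,-0.9],[0,0,-0.9],[0,0,-0.9],[0,0,-0.9],[0,0,-0.9]],"turn":[0,0,0,0,0,0,0,0,0,0]}' 1 20 | sed -n '2p;4,5p'
python3 -m crank '{"linear":[[0.5,0,-0.9],[0.5,0,-0.9],[0.5,0,-0.9],[0.5,0,0],[0,0,0],[0,0,0],[0,0,0],[0,0,0],[0,0,0],[0,0,0]],"turn":[0,0,0,0,0,0,0,0,0,0]}' | sed -n '2p;4p'
python3 look.py wcol
python3 - <<'E'
from h import *
import pickle
c=pickle.load(open("wcol.pkl","rb")); print(proj(c,[.603,.2785,.04]))
save(c["im"],"col.png",1.42)
c=cam("top"); 
E
```

```text
eef_pos: [0.4671, 0.312, 0.092]
contact_force: [-2.0, -1.3, 5.1]
eef_pos: [0.4669, 0.3118, 0.2042]
contact_force: [1.0, 0.4, -0.5]
finger_gap: 0.988
eef_pos: [0.5166, 0.3118, 0.2707]
contact_force: [-0.0, 0.4, 0.0]
[0.51670908 0.3117972  0.27080975] 0.004912712111576814
[[309.63693153 106.32944212]]
```

View pics/col.png

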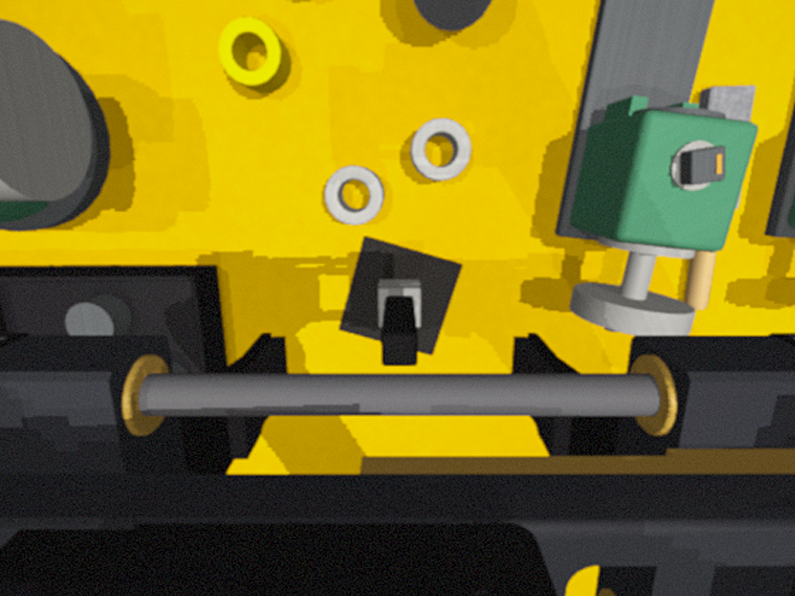

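```bash
python3 - <<'E'
from h import *
import pickle
c=pickle.load(open("wcol.pkl","rb"))
print(ray(c,np.array([(441,149),(354,194)])/1.42-.3,.04), ray(c,np.array([[699,165]])/1.42,.131))
G=cv2.cvtColor(c["im"],cv2.COLOR_RGB2HSV); m=((G[:,:,1]<70)&(G[:,:,2]>90)).astype(np.uint8); n,l,st,ce=cv2.connectedComponentsWithStats(m)
for i in range(1,n):
    if st[i,4]>300 and st[i,1]<170: print(st[i],ce[i],ray(c,ce[i],.04))
t=pickle.load(open("top2.pkl","rb"))
print("vblock",ray(t,np.array([[598,235]])/1.42,.05))
for L in(.105,.11): print(np.r_[.49+L*np.cos(.034),-.2886+L*np.sin(.034)])
# plate corners of unit C in wc
E
```

```text
[[0.60490965 0.27780364 0.04      ]
 [0.56858861 0.35088261 0.04      ]] [[0.59040108 0.1195955  0.131     ]]
[ 409    0   94   92 5504] [455.38644622  36.62699855] [[0.67724054 0.11714094 0.04      ]]
[   0   15   64  126 5952] [27.42489919 86.37231183] [[0.6260876  0.60711461 0.04      ]]
[469  60  63  26 853] [510.2063306   72.85580305] [[0.63942406 0.04890277 0.04      ]]
[ 289   83   43   44 1028] [310.16731518 104.72470817] [[0.60480306 0.27791431 0.04      ]]
[472  98  39  37 863] [491.8424102  115.82387022] [[0.59190785 0.06204735 0.04      ]]
[ 229  117   41   41 1000] [248.649 137.05 ] [[0.56772746 0.35132509 0.04      ]]
[ 404  169   87   68 3043] [449.51330923 209.1324351 ] [[0.47701409 0.09687568 0.04      ]]
vblock [[ 0.71705865 -0.32428007  0.05      ]]
[ 0.59493932 -0.28503069]
[ 0.59993643 -0.28486072]
```

The collars are at (.605,.278) and (.568,.351). I'm taking the first, with a reduced opening.

```bash

python3 -m crank '{"linear":[[0.7,0.27,0.4],[0.7,0.27,0.4],[0.7,0.27,0.4],[0.7,0.27,0.4],[0.7,0.27,0.4],[0,0,0.9],[0,0,0.9],[0,0,0.9],[0,0,0.9],[0,0,0]],"turn":[0,0,0,0,0,0,0,0,0,0]}' 0.75 | sed -n '2p;4p'
python3 to.py 0.6048 0.2779 0.010 -3.1416
```

```text
eef_pos: [0.6031, 0.2747, 0.1254]
contact_force: [0.1, -0.4, -0.8]
clk 106.65 pos [0.6031 0.2747 0.1254] th 3.137 units [ 0.1  -0.15  4.62] turn -0.04 j7 -1.99 F [ 0.1 -0.4 -0.8] Tz -0.01
```

```bash

python3 -m crank '{"linear":[[0.07,-0.12,0],[0,0,0.7],[0,0,0.7],[0,0,0.7],[0,0,0.7],[0,0,0.7],[0,0,0.6],[0,0,0.3],[0,0,0.1],[0,0,0]],"turn":[0,0,0,0,0,0,0,0,0,0]}' | sed -n '2p;4p'
python3 to.py 0.6048 0.2779 0.010 -3.1416
python3 -m crank '{"linear":[[0,0,0],[0,0,0],[0,0,0],[0,0,0],[0,0,0],[0,0,0],[0,0,0],[0,0,0],[0,0,0],[0,0,0]],"turn":[0,0,0,0,0,0,0,0,0,0]}' 0.3 20 | sed -n '2p;4,6p'
```

```text
eef_pos: [0.6065, 0.2809, 0.0187]
contact_force: [0.2, -1.1, -0.6]
clk 107.65 pos [0.6065 0.2809 0.0187] th 3.139 units [-0.07  0.12  0.35] turn -0.02 j7 -1.97 F [ 0.2 -1.1 -0.6] Tz -0.01
eef_pos: [0.6068, 0.28, 0.0192]
contact_force: [-0.9, -4.1, 5.9]
finger_gap: 0.571
gripper_force: 20.0
```

The grip is a bit high on the collar, so I regrip lower.

```bash

python3 -m crank '{"linear":[[0,0,0],[0,0,0],[0,0,0],[0,0,0],[-0.07,0.05,0.1],[0,0,0.1],[0,0,0.1],[0,0,0.06],[0,0,0],[0,0,0]],"turn":[0,0,0,0,0,0,0,0,0,0]}' 0.75 | sed -n '2p;4p'
python3 -m crank '{"linear":[[0,0,0],[0,0,0],[0,0,0],[0,0,0],[0,0,0],[0,0,0],[0,0,0],[0,0,0],[0,0,0],[0,0,0]],"turn":[0,0,0,0,0,0,0,0,0,0]}' 0.3 25 | sed -n '2p;4,6p'
python3 look.py wgr
```

```text
eef_pos: [0.6044, 0.2796, 0.0093]
contact_force: [-0.3, 0.5, -0.9]
eef_pos: [0.6044, 0.2796, 0.0094]
contact_force: [-0.1, 0.1, 1.4]
finger_gap: 0.571
gripper_force: 25.0
[0.60445642 0.27966071 0.00946838] 0.0013690908794318454
```

```bash

python3 -m crank '{"linear":[[0,0,-0.4],[0,0,-0.9],[0,0,-0.9],[0,0,-0.9],[0,0,-0.9],[0,0,-0.9],[0,0,-0.9],[0,0,-0.9],[0,0,-0.9],[0,0.5,0]],"turn":[0,0,0,0,0,0,0,0,0,0]}' | sed -n '2p;4,5p'
python3 -m crank '{"linear":[[0,0.98,0],[0,0.98,0],[0,0.98,0],[0,0.98,0],[0,0.98,0],[0,0.98,0],[0,0.98,0],[0,0.98,0],[0,0.98,0],[0,0.98,0]],"turn":[0,0,0,0,0,0,0,0,0,0]}' | sed -n '2p;4p'
python3 -m crank '{"linear":[[0,0.98,0],[0,0.98,0],[0,0.98,0],[0,0.98,0],[0,0.98,0],[0,0.98,0],[0,0.98,0],[0,0.98,0],[0,0.98,0],[0,0.98,0]],"turn":[0,0,0,0,0,0,0,0,0,0]}' | sed -n '2p;4p'
python3 -m crank '{"linear":[[-0.28,0.98,0],[0,0.98,0],[0,0.5,0],[0,0,0],[0,0,0],[0,0,0],[0,0,0],[0,0,0],[0,0,0],[0,0,0]],"turn":[-0.3,0,0,0,0,0,0,0,0,0]}' | sed -n '2p;4,5p'
python3 to.py 0.5974 -0.2849 0.0265 -3.1076
python3 - <<'E'
from h import *
from fit import place
import pickle
c=cam("wrist"); save(c["im"],"wp.png",1.0)
s=cam("side"); t=cam("top"); P=np.array([[-.055,-.045,.015],[.165,-.045,.015],[.165,.045,.015],[-.055,.045,.015]])
for k in(s,t): cv2.polylines(k["im"],[(proj(k,place(P,[.49,-.2886,.034]))*16).astype(int)],True,(255,0,0),1,cv2.LINE_AA,4)
cv2.imwrite("pics/pad.png",np.hstack([cv2.resize(s["im"][270:420,300:460],(400,375)),cv2.resize(t["im"][150:300,370:470],(267,400))[:375]])[:,:,::-1])
E
```

```text
eef_pos: [0.6053, 0.2698, 0.203]
contact_force: [0.3, 0.7, -1.3]
finger_gap: 0.57
eef_pos: [0.6022, 0.0196, 0.1977]
contact_force: [0.3, 0.1, -2.6]
eef_pos: [0.6012, -0.2248, 0.1976]
contact_force: [-0.3, -0.7, -3.1]
eef_pos: [0.5974, -0.2842, 0.1994]
contact_force: [-0.1, -0.3, -2.4]
finger_gap: 0.572
clk 114.7 pos [ 0.5974 -0.2842  0.1994] th -3.108 units [-0.    0.03  6.92] turn 0.0 j7 -1.01 F [-0.1 -0.3 -2.4] Tz 0.01
```

View pics/pad.png

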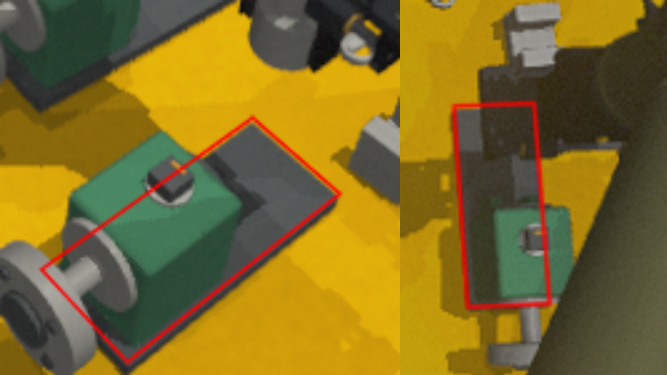

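The plate outline fits, so I lower the collar.

```bash

python3 -m crank '{"linear":[[0,0.03,0.7],[0,0,0.8],[0,0,0.8],[0,0,0.8],[0,0,0.8],[0,0,0.8],[0,0,0.8],[0,0,0.7],[0,0,0.3],[0,0,0]],"turn":[0,0,0,0,0,0,0,0,0,0]}' | sed -n '2p;4p'
python3 -m crank '{"linear":[[0,0,0.1],[0,0,0.1],[0,0,0.08],[0,0,0],[0,0,0],[0,0,0],[0,0,0],[0,0,0],[0,0,0],[0,0,0]],"turn":[0,0,0,0,0,0,0,0,0,0]}' | sed -n '2p;4p'
python3 to.py 0.5974 -0.2849 0.0245 -3.1076
```

```text
eef_pos: [0.5966, -0.2848, 0.0355]
contact_force: [0.5, 0.4, -1.3]
eef_pos: [0.5974, -0.2852, 0.0298]
contact_force: [0.2, -0.2, -2.1]
clk 116.85 pos [ 0.5974 -0.2852  0.0298] th -3.108 units [ 0.   -0.01  0.21] turn -0.0 j7 -0.96 F [ 0.2 -0.2 -2.1] Tz -0.0
```

```bash

python3 -m crank '{"linear":[[0,0,0.05],[0,0,0.05],[0,0,0.05],[0,0,0.05],[0,0,0],[0,0,0],[0,0,0],[0,0,0],[0,0,0],[0,0,0]],"turn":[0,0,0,0,0,0,0,0,0,0]}' | sed -n '2p;4p'
python3 to.py 0.5974 -0.2849 0.0245 -3.1076
```

```text
eef_pos: [0.5973, -0.2852, 0.0248]
contact_force: [0.5, -0.2, -2.2]
clk 117.85 pos [ 0.5973 -0.2852  0.0248] th -3.108 units [ 0.   -0.01  0.01] turn -0.0 j7 -0.95 F [ 0.5 -0.2 -2.2] Tz -0.02
```

```bash

python3 -m crank '{"linear":[[0,0,0.03],[0,0,0.03],[0,0,0],[0,0,0],[0,0,0],[0,0,0],[0,0,0],[0,0,0],[0,0,0],[0,0,0]],"turn":[0,0,0,0,0,0,0,0,0,0]}' | sed -n '2p;4p'
```

```text
eef_pos: [0.5975, -0.2852, 0.0244]
contact_force: [-3.0, 2.0, 5.3]
```

Contact at the expected height. Release, rise and check.

```bash

python3 -m crank '{"linear":[[0,0,0],[0,0,0],[0,0,0],[0,0,0],[0,0,0],[0,0,-0.4],[0,0,-0.8],[0,0,-0.9],[0,0,-0.9],[0,0,-0.9]],"turn":[0,0,0,0,0,0,0,0,0,0]}' 0.8 | sed -n '2p;4,5p'
python3 -m crank '{"linear":[[0,0,-0.9],[0,0,-0.9],[0,0,-0.9],[-0.8,0,-0.9],[-0.8,0,-0.5],[-0.8,0,0],[-0.8,0,0],[0,0,0],[0,0,0],[0,0,0]],"turn":[0,0,0,0,0,0,0,0,0,0]}' | sed -n '1,2p;4p'
python3 look.py wend
python3 - <<'E'
from h import *
from fit import place
import pickle
w=pickle.load(open("wend.pkl","rb")); s=cam("side"); t=cam("top")
G=cv2.cvtColor(w["im"],cv2.COLOR_RGB2HSV)
u=proj(w,[.5974,-.2849,.055])[0]; print(u)
cv2.imwrite("pics/end.png",np.vstack([np.hstack([cv2.resize(w["im"][:260],(430,200)),cv2.resize(t["im"][140:300,150:460],(370,200))]),cv2.resize(s["im"][140:,100:],(800,487))[:400]])[:,:,::-1])
E
```

```text
eef_pos: [0.5974, -0.2853, 0.1225]
contact_force: [0.8, -0.5, 1.1]
finger_gap: 0.8
clock: 120.85
eef_pos: [0.5184, -0.2874, 0.2235]
contact_force: [-0.2, 0.5, 0.3]
[ 0.51840326 -0.28741981  0.22330732] 0.0061474606729639975
[281.73350788 111.68060845]
```

View pics/end.png

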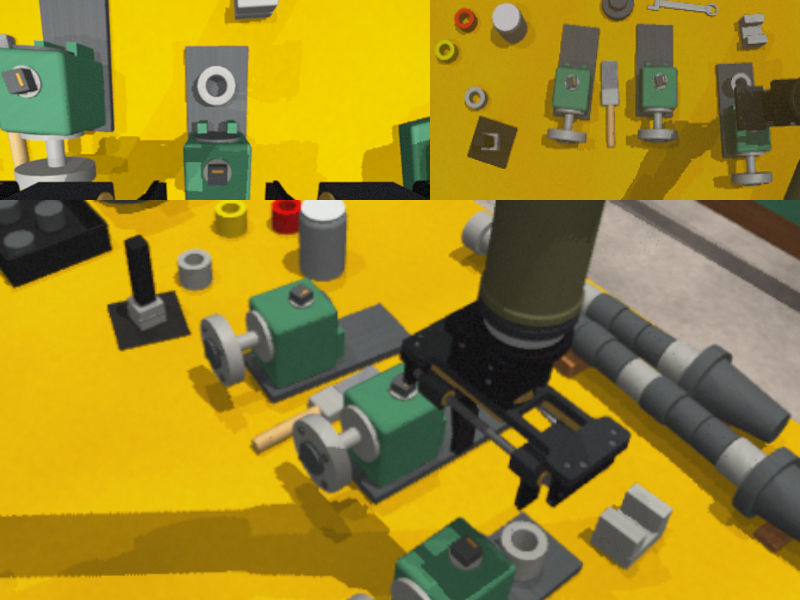

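The collar stands upright, centred on C's pad. The key is upright on its mat, the heads of A and B are back at their tight angle, and the robot is clear of everything. Handing in.

```bash
python3 -c "
from cell import ctrl
print(ctrl.job_done())"
```

```text
the job is handed in; nothing more can be done
None
```

I handed the job in after about 121 s of robot time. Units A and B travelled about 10 mm and are tight again; C travelled about 24 mm, so its screw stays slack with one collar on its rear pad. All shafts are home and the key stands on its mat.

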